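# Unlock, load, lock and blow out the de-dusting box

## Robot

A 6-joint arm with a two-finger parallel gripper is mounted at the origin on the work surface. World frame = base frame: x ahead of the robot, y to its left, z up, the work surface at z = 0. Lengths are in mm, angles in rad, forces in N, time in s.
With the tool pointing down it reaches from about 275 to 750 mm from the base axis. Payload 10.2 kg.
Tool frame: the origin (TCP) lies midway between the tips of the shut fingers; the grasp point (between the pads) lies 19 mm behind it; z points along the fingers, y is the direction in which the jaws open and shut (so a half turn about z gives the same grasp; the last joint's range is limited). The gripper opens to 85 mm and grips with 20 to 120 N. Pads are 22 mm wide; open, the fingers measure 114 mm over their backs; the gripper's body (76 mm by 85 mm) begins 54 mm behind the grasp point. The pads swing forward as they close: fully open they stand 13 mm farther back than shut.
Start: joints at [1.005, 0.313, 1.498, -0, 1.331, -0.223], TCP at [176.479, 494.456, 231.294] pointing down, gripper open.
Joint ranges: [-2.94, 2.94], [-0.97, 2.17], [0.19, 2.56], [-1.23, 4.37], [0.02, 3.11], [-2.88, 2.88]. Speed limits (rad/s): [2.39, 2.39, 3.01, 3.14, 3.14, 3.14].

## Interface

Orientations are given as a unit quaternion [w, x, y, z].
In Python, from rig import sense, optics, ctrl gives the robot as it stands.
- The arm moves only by the tool play_rows, never from a script. Its argument "plan" is a list of rows, each a list of 7 numbers: the shift along the world's x, y, z in mm, then the turn, a rotation vector about the world's x, y, z in rad, then the opening, from -1 (shut) to 1 (fully open), so that 0 is half open. A call has 1 to 5 rows; each row shifts and turns the pose as measured when the row begins; what a row does not reach is not made up. A row lasts 1/12 s, in which the tool goes at most 41.7 mm and 7.16 degrees, less where a joint would pass 70% of its speed; a pose out of reach is approached as far as the arm can. A call is refused whole if a number of a shift passes 41.7 or a number of a turn 0.125, either way. A call with a gripper value outside its range is refused whole. The fingers move at their own pace and stop on an object; "grip_force" is the grip in N (left out, the last holds). Time passes only in rows, so rows that do not move let the fingers close. It gives the time, the measured TCP pose, the force and the opening at its end, in the units of the state.
- sense(): the state, without advancing time (a new reading comes with each control period).
- optics.capture(name): name is "side" or "top" or "wrist"; returns a dict with "img" (384x512x3 uint8, blue, green, red), "fx", "fy", "cx", "cy" (pixels), "world_to_cam" (4x4, takes a point from world to camera coordinates). Camera axes: x right, y up, looking along -z (the intrinsics and any distortion apply to the point x, -y, -z); pixel columns grow to the right and rows downward; lengths in mm; the calibration is good to about 2 mm. The wrist camera is an equidistant fisheye: a pixel r from the principal point sees the ray r / f radians off the axis. A picture is of the moment at which its call begins. There is no depth.
- ctrl.finish_job(): hands the job in, once; it reports no verdict.
The state is a dict: "time_s": time; "joints": joint angles; "dq": joint speeds; "tau": joint torques, N m; "eef_pos": TCP position; "ee_rot": TCP orientation; "force": force on the tool from outside, world axes, zero at the start; "wrist_torque": the same for the moment, N m; "grip_width": opening from 0.0 (shut) to 1.0 (fully open).
Only numpy, scipy, OpenCV 4.12 (cv2) and the standard library are available. Lean on these libraries where they do the work, as an engineer would, in place of code of your own. Each camera call takes 0.05 s, during which the arm holds its last target. There are 200 camera calls.

## Task

Unlock the de-dusting box by lowering the long T-key down the latch column onto its stem and turning it anticlockwise to the stop, then push every tower cooler on the bench down through the sprung black flap, until it has dropped right in and the flap has shut behind it; never force the flap while the box is locked. Then lock the box again with the T-key (clockwise to the stop) and, only when it is locked, press the air can's white cap fully down for a moment and let it up. Finish with the T-key standing back in its stand, the box still locked, and everything else on the bench left where it is.

Things in the scene. Friction and masses are not known exactly. Their poses are not given: they have to be found in the camera images.
- station: Fixed de-dusting station: clear-walled box with a grey top plate, 160 (x) by 260 (y) by 200 mm high, with a steel latch column and a clamped white air can on its front (-x) side. Origin: centre of the box's underside on the bench; x, y along its sides, z up. Position and yaw vary. Inside, a slippery slide under the opening takes parts to the +y end.
- slot (a point): Centre of the opening in the station's top plate, at the plate's top face, 200 mm above the bench (station frame 0, -70). The opening is 56 mm (station x) by 60 mm (station y) and closed by the black flap just below the plate's top face; the plate is 6 mm thick.
- flap (a joint): Angle (rad) of the black flap: 0 shut, to 1.5 hanging down inside. 54 mm long, hinged along the opening's +x edge (station frame), it swings down and its spring shuts it (0.04 N m at shut, 0.11 open). A half-inserted cooler holds it open and is pinched by it: when released it may stay stuck in the opening until pushed on down from above with a few newtons.
- shaft (a point): Centre of the latch column's mouth, 120 mm above the bench (station frame -140, -30): upright square steel tube, 40 mm outside, bore 30 by 30 mm, faces parallel to the box's sides. The bore's floor is 12 mm above the bench. On its axis stands the brass latch stem, 10 mm square with a round top, its top 39 mm above the bench.
- stem (a joint): Angle (rad) of the brass latch stem about the vertical: 0 unlocked, flats parallel to the box's sides; grows clockwise seen from above; stops at 0 and at 0.9 (about 50 degrees), locked. Found locked, within 0.1 of that stop. Friction (0.12 N m) holds it where it is left. A flat brass pointer comes out under the column's foot, toward -x (station frame) at 0, turning with it.
- cap_top (a point): Centre of the top face of the white sprung cap of the air can, 26 mm in diameter and 20 mm tall, 197 mm above the bench when up. The can (66 mm in diameter) is clamped to the station (station frame -125, 90).
- cap (a joint): How far (m) the cap is pressed down: 0 up, 0.007 fully down. Spring: 2 N to start, 6 N fully down; it comes up again by itself.
- stand_mouth (a point): Centre of the bore of the grey key stand, 110 mm above the bench: a fixed square tube, 38 mm outside, bore 28 by 28 mm, on a 100 by 80 mm foot, with a flared funnel mouth above this point, some 50 mm wide at its rim, 124 mm above the bench. The bore's floor is 8 mm above the bench.
- key: Lower end of the T-key, on its axis; z up the rod. A square socket, 17 mm outside, 12 mm inside, 22 mm deep, flats parallel to the bar (own x) and across it. It fits over the stem with 1 mm play all round (about 0.2 rad of play in turning, each way). Fully on the stem, this end is about 17 mm above the bench and the bar's centre 190 mm.
- key_bar (a point): Centre of the crossbar of the long steel T-key (180 mm long, 180 g), at the start upright in the stand, perhaps leaning a few degrees. The bar is 70 mm long (own x), 12 mm thick (own y), 14 mm high; its centre is 173 mm above the key's lower end. Rod 10 mm in diameter along own z, with a 25 mm guide ball 93 mm above the lower end.
- cooler1_mid (a point): A tower cooler, 140 g (some 100 to 180), standing on the red mat: copper base 40 by 40 by 10 mm, on it an aluminium fin stack 22 mm (own x) by 38 mm (own y) by 60 mm, 70 mm high in all. This point is its centre, half-way up (35 mm above its underside), z up. Three to five coolers are present.
- cooler2_mid (a point): A tower cooler, 140 g (some 100 to 180), standing on the red mat: copper base 40 by 40 by 10 mm, on it an aluminium fin stack 22 mm (own x) by 38 mm (own y) by 60 mm, 70 mm high in all. This point is its centre, half-way up (35 mm above its underside), z up. Three to five coolers are present.
- cooler3_mid (a point): A tower cooler, 140 g (some 100 to 180), standing on the red mat: copper base 40 by 40 by 10 mm, on it an aluminium fin stack 22 mm (own x) by 38 mm (own y) by 60 mm, 70 mm high in all. This point is its centre, half-way up (35 mm above its underside), z up. Three to five coolers are present.
- cooler4_mid (a point): A tower cooler, 140 g (some 100 to 180), standing on the red mat: copper base 40 by 40 by 10 mm, on it an aluminium fin stack 22 mm (own x) by 38 mm (own y) by 60 mm, 70 mm high in all. This point is its centre, half-way up (35 mm above its underside), z up. Three to five coolers are present.
- cooler5_mid (a point): A tower cooler, 140 g (some 100 to 180), standing on the red mat: copper base 40 by 40 by 10 mm, on it an aluminium fin stack 22 mm (own x) by 38 mm (own y) by 60 mm, 70 mm high in all. This point is its centre, half-way up (35 mm above its underside), z up. Three to five coolers are present.
- cup: Bystander: white ceramic cup, on the bench; not part of the job. Origin at its underside or, for the tools, on its axis.
- screwdriver: Bystander: screwdriver with a black handle, on the bench; not part of the job. Origin at its underside or, for the tools, on its axis.
- brush: Bystander: cleaning brush, on the bench; not part of the job. Origin at its underside or, for the tools, on its axis.
- tape: Bystander: roll of tape, on the bench; not part of the job. Origin at its underside or, for the tools, on its axis.
- bottle: Bystander: small white bottle, on the bench; not part of the job. Origin at its underside or, for the tools, on its axis.
- adapter: Bystander: black power adapter, 110 by 50 by 30 mm, on the bench; not part of the job. Origin at its underside or, for the tools, on its axis.
Things that resemble listed ones, but are neither listed nor needed, are in the scene too. What is shaped like the part that bears cooler4_mid but yellow is not meant. Of the things that look like the key, the smaller one is meant.

How it is judged:
By the outcome, as a careful person would: the job done as asked, in the order asked, and still so for the second after the job is handed in, with the robot touching nothing.
Of cooler1, cooler2, cooler3, cooler4, cooler5 only 3 to 5 are there at a start; the rules pass over those that are not, and their reading is None.
At some moment in a run one of cooler1, cooler2, cooler3, cooler4, cooler5 may be knocked a few centimetres aside while the robot is not near it.
It also fails if it takes over 210 s, if anything falls off the work surface, if the arm or the gripper's body presses on something with over 40 N, if the wrist force passes 120 N, or if a joint passes its speed limit or range.

## Working session

There is one attempt and no reset: what is moved stays moved. The work goes in short steps, Python scripts to look and compute and a tool call to move; the robot and the scene stay as the last step left them, time stands still between calls to the robot, and variables do not carry over. Pictures are saved under pics/ and viewed, about 12 in all and at most 16, crops included, and the job is handed in when it is done.

Besides the shell and the picture viewer there is one more tool, called after ">>>" by a JSON object that holds its "fn" and its "kwargs". play_rows: Moves the arm, as the interface text tells. Its arguments: {"type":"object","properties":{"plan":{"type":"array"},"grip_force":{"type":"number"}},"required":["plan"]}

```bash
ls; mkdir -p pics
cat > h.py <<'E'
import numpy as np, cv2
from rig import sense, optics, ctrl
def cap(n,f=None):
    d=optics.capture(n)
    if f: cv2.imwrite('pics/'+f+'.png',d['img'])
    return d
def ray(d,u,v,fish=False):
    x=(u-d['cx'])/d['fx']; y=(v-d['cy'])/d['fy']
    if fish:
        r=np.hypot(x,y); k=np.sin(r)/max(r,1e-9); p=np.array([x*k,-y*k,-np.cos(r)])
    else: p=np.array([x,-y,-1.])
    T=d['world_to_cam']; R=T[:3,:3]; o=-R.T@T[:3,3]; w=R.T@p
    return o,w/np.linalg.norm(w)
def onz(d,u,v,z,fish=False):
    o,w=ray(d,u,v,fish); return o+w*(z-o[2])/w[2]
def tri(r1,r2):
    (a,u),(b,v)=r1,r2
    s=np.linalg.lstsq(np.c_[u,-v],b-a,rcond=None)[0]
    p,q=a+s[0]*u,b+s[1]*v
    return (p+q)/2,np.linalg.norm(p-q)
def proj(d,P,fish=False):
    T=d['world_to_cam']; p=T[:3,:3]@np.array(P,float)+T[:3,3]; x,y,z=p[0],-p[1],-p[2]
    if fish:
        r=np.hypot(x,y); k=np.arctan2(r,z)/max(r,1e-9); x,y=x*k,y*k
    else: x,y=x/z,y/z
    return np.array([d['cx']+d['fx']*x,d['cy']+d['fy']*y])
def st():
    s=sense(); print('t',round(s['time_s'],2),'pos',np.round(s['eef_pos'],1),'q',np.round(s['ee_rot'],3),'F',np.round(s['force'],1),'g',round(s['grip_width'],3),'j',np.round(s['joints'],2)); return s
E
python3 - <<'E'
from h import *
for n in('top','side'):
    d=cap(n,n+'0'); T=d['world_to_cam']; print(n,d['fx'],d['cx'],d['cy'],np.round(-T[:3,:3].T@T[:3,3]),np.round(T[:3,:3],2).tolist(),[k for k in d])
st()
a=cv2.imread('pics/top0.png'); cv2.imwrite('pics/top0b.png',cv2.resize(a,(800,600),interpolation=cv2.INTER_CUBIC))
a=cv2.imread('pics/side0.png'); cv2.imwrite('pics/side0b.png',cv2.resize(a,(800,600),interpolation=cv2.INTER_CUBIC))
E
```

```text
pics
top 466.03651850599505 255.76394407487726 195.93584880752087 [ 372.    2. 1427.] [[0.02, -1.0, -0.0], [0.99, 0.02, 0.12], [-0.12, -0.01, 0.99]] ['img', 'fx', 'fy', 'cx', 'cy', 'world_to_cam']
side 371.57754297058614 250.1453788054603 194.7078060123127 [ 438. -813.  973.] [[1.0, -0.1, 0.01], [0.06, 0.71, 0.7], [-0.08, -0.7, 0.71]] ['img', 'fx', 'fy', 'cx', 'cy', 'world_to_cam']
t 0.1 pos [176.3 494.3 230.8] q [-0.     0.171  0.985 -0.001] F [-0.3 -0.4  0.8] g 1.0 j [ 1.    0.31  1.5  -0.    1.33 -0.22]
```

View pics/top0b.png

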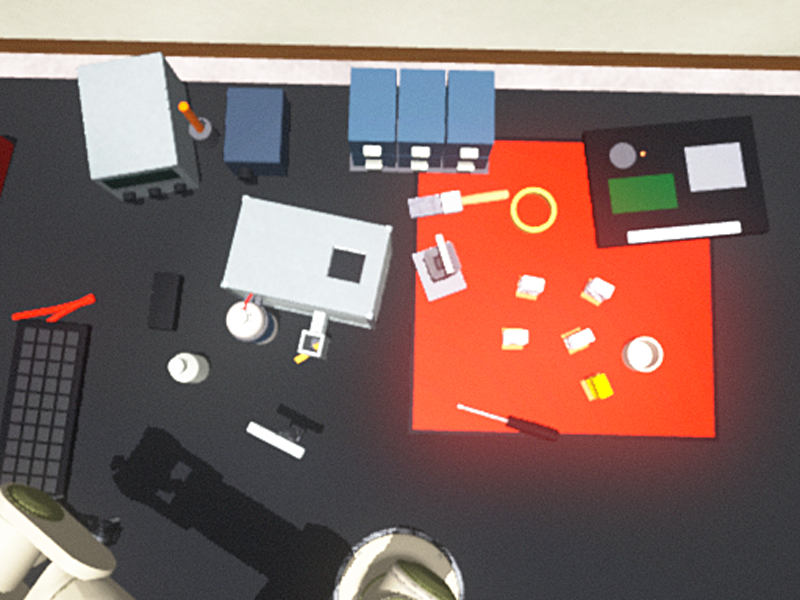

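View pics/side0b.png

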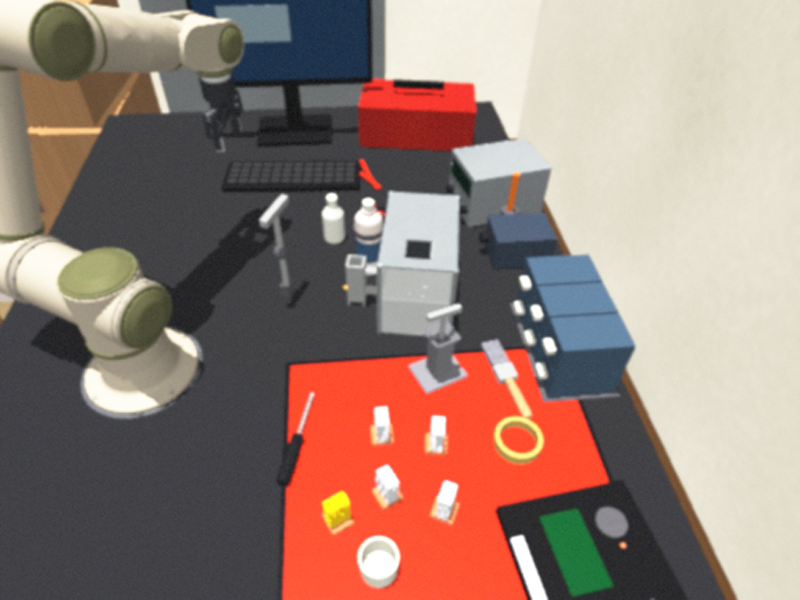

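Top view (800×600): the station plate is centred near (308,260), the opening at (347,265) and the column at (313,340). The cap is near (245,318) and the key in its stand at (440,258). Four coolers stand at (530,287), (598,291), (514,338) and (578,341), with a yellow decoy at (598,387) and a larger decoy T-key at (275,440). The side view shows the same layout.

```bash
cat > m1.py <<'E'
from h import *
T=cap('top');S=cap('side'); k=1.5625
it,is_=T['img'],S['img']
# slot: dark blob near guesses
def blob(img,mask,c,R=40):
    n,l,s,cc=cv2.connectedComponentsWithStats(mask.astype(np.uint8))
    best=min((j for j in range(1,n) if s[j,4]>25),key=lambda j:np.hypot(*(cc[j]-c)))
    m=(l==best).astype(np.uint8); cn=max(cv2.findContours(m,0,2)[0],key=cv2.contourArea)
    return cc[best],s[best,4],cv2.minAreaRect(cn),cn
gt=it.max(2);gs=is_.max(2)
at=blob(it,gt<80,np.array([347,265])/k); as_=blob(is_,gs<60,np.array([419,249])/k)
print('slot px',at[:3],as_[:3])
P,e=tri(ray(T,*at[2][0]),ray(S,*as_[2][0])); print('slot tri',P,e, 'z=197',onz(T,*at[2][0],197),onz(S,*as_[2][0],197))
# slot yaw from edges on plane
bx=cv2.boxPoints(at[2]); W=np.array([onz(T,*p,197)[:2] for p in bx]); print('slot corners',W.round(0).tolist())
# plate
for thr in (1,):
    h=cv2.cvtColor(it,cv2.COLOR_BGR2HSV); m=((h[...,1]<40)&(h[...,2]>120))
    m2=np.zeros_like(m); m2[115:215,135:255]=1; m=m&m2
    b=blob(it,m,np.array([300,250])/k); q=cv2.approxPolyDP(cv2.convexHull(b[3]),4,True)[:,0]; print('plate',q.tolist()); print([onz(T,*p,200)[:2].round(0).tolist() for p in q])
# key bar: triangulate ends, hand pixels
for a,s in (((440,237),(458,309)),((450,270),(430,317))):
    print('bar end',tri(ray(T,*(np.array(a)/k)),ray(S,*(np.array(s)/k))))
# coolers
for nm,img,d in(('T',it,T),('S',is_,S)):
    h=cv2.cvtColor(img,cv2.COLOR_BGR2HSV); m=(h[...,1]<70)&(h[...,2]>150)
    n,l,s,cc=cv2.connectedComponentsWithStats(m.astype(np.uint8))
    for j in range(1,n):
        if 40<s[j,4]<400: print(nm,(cc[j]*k).round(),s[j].tolist(),onz(d,*cc[j],55)[:2].round())
print('cap',onz(T,245/k,318/k,197))
for n,(d,a) in {'T':(it,(250,320)),}.items(): pass
crop=lambda im,x0,y0,x1,y1,f:cv2.resize(im[y0:y1,x0:x1],None,fx=f,fy=f,interpolation=cv2.INTER_CUBIC)
A=crop(it,130,110,310,250,4)
cv2.imwrite('pics/c1.png',A)
E
python3 m1.py
```

```text
slot px (array([222.25581395, 162.93023256]), np.int32(43), ((222.689208984375, 163.8648681640625), (18.741485595703125, 5.425166606903076), 9.462321281433105)) (array([267.32941176, 159.45882353]), np.int32(85), ((267.0, 159.5), (7.0, 12.0), 90.0))
slot tri [596.72704948 100.42410286 202.210217  ] 14.167874724598146 z=197 [604.92077799 100.90327399 197.        ] [590.53027566 105.08479918 197.        ]
slot corners [[601.0, 127.0], [616.0, 125.0], [609.0, 75.0], [594.0, 77.0]]
plate [[155, 125], [251, 145], [236, 210], [147, 212], [141, 181]]
[[707.0, 287.0], [658.0, 26.0], [481.0, 61.0], [470.0, 296.0], [553.0, 317.0]]
bar end (array([647.3566396 , -57.28305007, 180.01413201]), np.float64(3.2474419634715415))
bar end (array([589.87772823, -75.53816164, 182.00676886]), np.float64(4.800746445777268))
T [200. 130.] [121, 76, 14, 13, 71] [874. 409.]
T [371. 150.] [232, 93, 12, 7, 81] [842.  74.]
T [622. 155.] [391, 92, 15, 15, 179] [ 844. -414.]
T [420. 151.] [263, 94, 12, 7, 82] [842. -20.]
T [468. 152.] [294, 94, 12, 8, 86] [ 842. -115.]
T [419. 166.] [224, 100, 88, 11, 341] [812. -2
[... 607 characters left out ...]
. 472.]
S [525. 281.] [332, 176, 8, 9, 56] [853. 139.]
S [518. 307.] [328, 192, 8, 9, 49] [816.  58.]
S [536. 311.] [339, 195, 9, 10, 67] [853.  40.]
S [528. 337.] [335, 211, 8, 10, 56] [817. -31.]
S [549. 345.] [347, 216, 9, 11, 72] [853. -57.]
S [499. 361.] [309, 218, 22, 27, 311] [739. -89.]
S [430. 376.] [262, 230, 36, 21, 257] [ 594. -116.]
S [540. 370.] [341, 232, 9, 10, 63] [ 816. -120.]
S [305. 413.] [191, 252, 10, 26, 43] [ 348. -182.]
S [381. 423.] [240, 260, 9, 23, 193] [ 489. -217.]
S [437. 433.] [275, 266, 10, 23, 203] [ 588. -246.]
S [387. 484.] [241, 298, 14, 25, 262] [ 488. -338.]
S [446. 499.] [279, 308, 14, 25, 241] [ 583. -374.]
cap [493.8360322  272.31485588 197.        ]
```

View pics/c1.png

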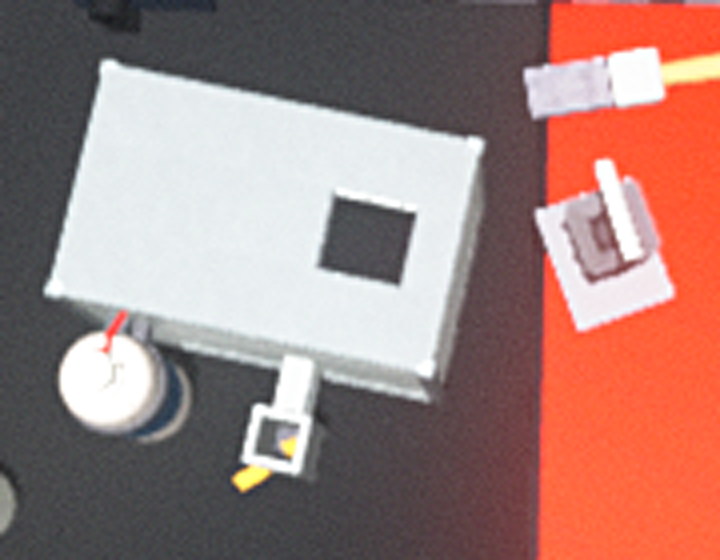

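Crop (offset 130,110; ×4): plate corners (107,63), (480,143), (432,372), (50,293); slot centre (367,237); column mouth (278,438). The key bar runs from (603,160) to (632,262), over the stand bore near (610,232).

```bash
cat > m2.py <<'E'
from h import *
T=cap('top');S=cap('side');k=1.5625
f=lambda a:np.array(a)/4+[130,110]
pts=[((107,63),(80,130),200),((480,143),(80,-130),200),((432,372),(-80,-130),200),((50,293),(-80,130),200),((367,237),(0,-70),200),((278,438),(-140,-30),120)]
A=[];L=[]
for p,l,z in pts: A.append(onz(T,*f(p),z)[:2]);L.append(l)
A=np.array(A);L=np.array(L,float)
def fit(A,L):
    a=A-A.mean(0);l=L-L.mean(0);th=np.arctan2((l[:,0]*a[:,1]-l[:,1]*a[:,0]).sum(),(l*a).sum());R=np.array([[np.cos(th),-np.sin(th)],[np.sin(th),np.cos(th)]])
    return th,A.mean(0)-R@L.mean(0),R
th,o,R=fit(A,L); print('yaw',th,'o',o,'res',(A-(L@R.T+o)).round(1).tolist())
for n,l in dict(slot=(0,-70),shaft=(-140,-30),cap=(-125,90)).items(): print(n,(R@np.array(l)+o).round(1))
# check in side view: project
W=lambda l,z:[*(R@np.array(l,float)+o),z]
Sv=S['img'].copy();Tv=T['img'].copy()
P=[((0,-70),197),((-140,-30),120),((-125,90),197),((80,130),200),((80,-130),200),((-80,-130),200),((-80,130),200)]
for l,z in P:
    for d,im in((S,Sv),(T,Tv)):
        u=proj(d,W(l,z)); cv2.circle(im,tuple(np.round(u*8).astype(int)),12,(255,0,255),-1,shift=3)
# coolers: triangulate top/side blob centroids (approx)
for a,s in (((530,285),(437,433)),((599,289),(446,499)),((515,337),(381,423)),((579,339),(387,484))):
    print('cooler',tri(ray(T,*(np.array(a)/k)),ray(S,*(np.array(s)/k))))
c=lambda im,x0,y0,x1,y1:cv2.resize(im[y0:y1,x0:x1],(390,390*(y1-y0)//(x1-x0)),interpolation=cv2.INTER_CUBIC)
a=c(Sv,200,110,320,250);b=c(Tv,130,110,260,250);H=min(a.shape[0],b.shape[0])
cv2.imwrite('pics/c2.png',np.hstack([a[:H],b[:H]]))
E
python3 m2.py
```

```text
yaw -0.1851659990843313 o [602.02368027 170.4285421 ] res [[0.1, -1.1], [-1.2, 1.0], [0.7, -0.7], [-0.5, -0.5], [0.6, 1.1], [0.4, 0.3]]
slot [589.1 101.6]
shaft [458.9 166.7]
cap [495.7 281.9]
cooler (array([ 588.3049151 , -238.47570389,   41.31040047]), np.float64(4.131426716088209))
cooler (array([ 583.20358634, -369.76413503,   45.58476123]), np.float64(4.365193318317175))
cooler (array([ 486.90104424, -209.66610483,   44.27735277]), np.float64(3.6215312263093122))
cooler (array([ 486.6474975 , -331.80320668,   41.89052238]), np.float64(4.421945121394539))
```

View pics/c2.png

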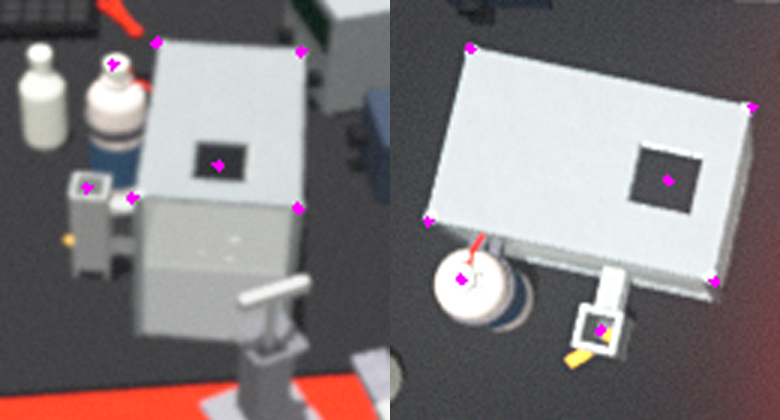

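The frame fits both views to about 1 mm. Next I go above the key.

>>> {"fn": "play_rows", "kwargs": {"plan": [[20, -28, 20, 0, 0, -0.124, 1], [20, -28, 20, 0, 0, -0.124, 1], [20, -28, 20, 0, 0, -0.124, 1], [20, -28, 20, 0, 0, -0.124, 1], [20, -28, 20, 0, 0, -0.124, 1]]}}

```text
time_s: 0.72
eef_pos: [274.2, 350.7, 329.4]
ee_rot: [-0.004, 0.465, 0.885, -0.004]
force: [0.8, 0.2, 0.4]
grip_width: 0.999
```

>>> {"fn": "play_rows", "kwargs": {"plan": [[23, -28, -3, 0, 0, -0.124, 0], [23, -28, -3, 0, 0, -0.124, 0], [23, -28, -3, 0, 0, -0.124, 0], [23, -28, -3, 0, 0, -0.124, 0], [23, -28, -3, 0, 0, -0.124, 0]]}}

```text
time_s: 1.13
eef_pos: [393.6, 203.6, 320.3]
ee_rot: [-0.001, 0.715, 0.699, 0.002]
force: [0.1, 0.6, 0.9]
grip_width: 0.5
```

>>> {"fn": "play_rows", "kwargs": {"plan": [[23, -28, -3, 0, 0, -0.124, 0], [23, -28, -3, 0, 0, -0.124, 0], [23, -28, -3, 0, 0, -0.124, 0], [23, -28, -3, 0, 0, -0.124, 0], [23, -28, -3, 0, 0, -0.124, 0]]}}

```text
time_s: 1.55
eef_pos: [512.6, 54.8, 305.1]
ee_rot: [0.0, 0.895, 0.446, 0.003]
force: [-0.2, -0.1, 1.1]
grip_width: 0.503
```

>>> {"fn": "play_rows", "kwargs": {"plan": [[23, -28, -3, 0, 0, -0.124, 0], [23, -28, -3, 0, 0, -0.124, 0], [23, -28, -3, 0, 0, -0.124, 0], [23, -28, -3, 0, 0, -0.124, 0], [0, 0, 0, 0, 0, 0, 0]]}}

```text
time_s: 1.97
eef_pos: [609.9, -69.1, 289.3]
ee_rot: [0.001, 0.979, 0.205, 0.001]
force: [-1.3, -0.6, -0.9]
grip_width: 0.5
```

Run:
```python
from h import *
s=st(); d=cap('wrist','w1'); T=d['world_to_cam']; print(d['fx'],d['fy'],d['cx'],d['cy'],np.round(-T[:3,:3].T@T[:3,3],1),T[:3,:3].round(2).tolist())
print('bar proj',proj(d,[618,-66,188],True),'stand',proj(d,[618,-66,124],True))
```

```text
t 1.97 pos [609.9 -69.1 289.3] q [0.001 0.979 0.205 0.001] F [-1.3 -0.6 -0.9] g 0.5 j [-0.3   0.49  1.1   0.    1.55  0.85]
297.3186396354542 297.3186396354542 255.78062374367462 194.64935322448986 [678.9 -39.5 432.6] [[0.4, -0.92, -0.0], [0.87, 0.38, -0.3], [0.27, 0.12, 0.96]]
bar proj [255.62836772 184.29483786] stand [255.67688177 168.47859893]
```

View pics/w1.png

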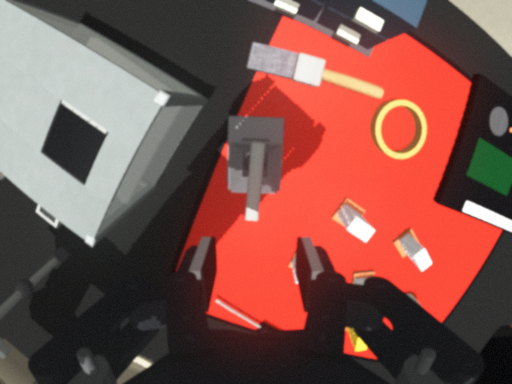

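Wrist view: the bar's top face runs from about (256,142) to (252,209), nearly vertical in the picture, above the grey stand. The coolers are at right.

Run:
```python
from h import *
d=cap('wrist');T=cap('top');S=cap('side')
im=d['img'];print()
c=cv2.resize(im[100:235,205:305],None,fx=4,fy=4,interpolation=cv2.INTER_CUBIC)
t=T['img'][135:205,255:305];t=cv2.resize(t,None,fx=7.7,fy=7.7,interpolation=cv2.INTER_CUBIC)[:540]
cv2.imwrite('pics/c3.png',np.hstack([c,t]))
a=onz(d,256,142,188,True);b=onz(d,252.5,209,188,True);print(a,b,np.linalg.norm(a-b),(a+b)/2,np.degrees(np.arctan2(*(a-b)[1::-1])))
```

```text
Traceback (most recent call last):
ValueError: all the input array dimensions except for the concatenation axis must match exactly, but along dimension 0, the array at index 0 has size 540 and the array at index 1 has size 539
```

Run:
```python
from h import *
d=cap('wrist');S=cap('side')
im=d['img'];print()
c=cv2.resize(im[100:235,205:305],None,fx=4,fy=4,interpolation=cv2.INTER_CUBIC)
cv2.imwrite('pics/c3.png',c)
a=onz(d,256,142,188,True);b=onz(d,252.5,209,188,True);print(a,b,np.linalg.norm(a-b),(a+b)/2,np.degrees(np.arctan2(*(a-b)[1::-1])))
```

```text
[648.74315891 -45.67217135 188.        ] [593.45338515 -67.36637392 188.        ] 59.393581359428424 [621.09827203 -56.51927264 188.        ] 21.423691194758266
```

View pics/c3.png

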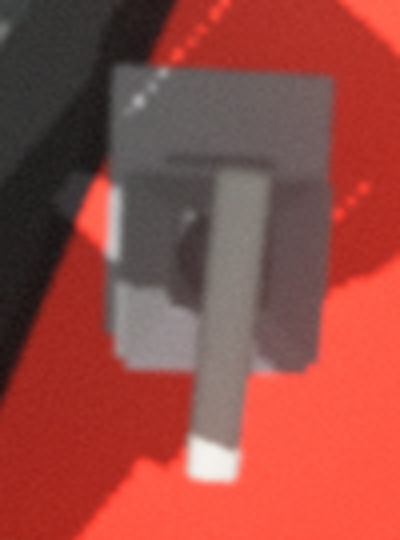

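The white lower part of the bar is simply the sunlit rest of its top face, so the top face runs from (265.8,142.5) to (258.3,220).

Run:
```python
from h import *
k=1.5625
d=cap('wrist');S=cap('side');T=cap('top')
w=[(265.8,142.5),(258.3,220)]
for z in (186,188,190):
    a=onz(d,*w[0],z,True);b=onz(d,*w[1],z,True);print(z,a[:2],b[:2],np.linalg.norm(a-b),((a+b)/2)[:2],np.degrees(np.arctan2(*(a-b)[1::-1])))
tp=[(130+606/4,110+160/4),(130+631/4,110+262/4)]; sd=[(459/k,308/k),(429/k,318/k)]
for i in range(2):
    print(tri(ray(d,*w[i],True),ray(T,*tp[i])),tri(ray(T,*tp[i]),ray(S,*sd[i])),onz(T,*tp[i],188)[:2])
```

```text
186 [651.53750841 -53.15189518] [585.14771976 -76.51760761] 70.38153560120239 [618.34261408 -64.83475139] 19.38938613300158
188 [651.73022877 -52.9874415 ] [585.870438   -76.16662256] 69.8196711080182 [618.80033338 -64.57703203] 19.389386133001583
190 [651.92294913 -52.82298782] [586.59315625 -75.81563751] 69.25780661483401 [619.25805269 -64.31931267] 19.38938613300158
(array([650.83038968, -55.43558159, 177.02271265]), np.float64(3.099184428058258)) (array([650.33541799, -56.756251  , 182.24293051]), np.float64(0.9285122882362038)) [648.57740421 -56.4589678 ]
(array([581.33790936, -76.74413936, 176.1892156 ]), np.float64(3.0210230606342545)) (array([585.61818357, -75.27889628, 178.81224406]), np.float64(9.981345619491252)) [579.02863266 -74.53535113]
```

>>> {"fn": "play_rows", "kwargs": {"plan": [[4.5, 2, 0, 0, 0, -0.04, 0], [4, 2, 0, 0, 0, -0.035, 0], [0, 0, -38, 0, 0, 0, 0], [0, 0, -38, 0, 0, 0, 0], [0, 0, -25, 0, 0, 0, 0]]}}

```text
time_s: 2.83
eef_pos: [617.9, -57.3, 197.5]
ee_rot: [0.005, 0.985, 0.175, 0.011]
force: [0.4, -1.4, -0.4]
grip_width: 0.497
```

>>> {"fn": "play_rows", "kwargs": {"plan": [[0, 0, 0, 0, 0, 0, 0]]}}

```text
time_s: 2.92
eef_pos: [615.9, -56.3, 192.8]
ee_rot: [0.003, 0.985, 0.175, 0.007]
force: [-0.8, -0.2, -0.5]
grip_width: 0.501
```

>>> {"fn": "play_rows", "kwargs": {"plan": [[1.3, -4.4, 0, 0, 0, -0.01, 0], [1.3, -4.4, -10, 0, 0, 0, 0], [0, 0, -10, 0, 0, 0, 0], [0, 0, -10, 0, 0, 0, 0], [0, 0, 0, 0, 0, 0, 0]]}}

```text
time_s: 3.33
eef_pos: [620.4, -66.1, 166.0]
ee_rot: [0.005, 0.985, 0.17, 0.011]
force: [-0.4, 1.1, -0.2]
grip_width: 0.502
```

Run:
```python
from h import *
st(); d=cap('wrist'); st()
cv2.imwrite('pics/c4.png',cv2.resize(d['img'][100:384,130:390],None,fx=2.1,fy=2.1,interpolation=cv2.INTER_CUBIC))
print(proj(d,[618.5,-65,188],True))
```

```text
t 3.33 pos [620.4 -66.1 166. ] q [0.005 0.985 0.17  0.011] F [-0.4  1.1 -0.2] g 0.502 j [-0.29  0.57  1.29  0.    1.26  0.93]
t 3.38 pos [620.8 -66.2 167.1] q [0.005 0.985 0.17  0.011] F [-0.4 -0.7  0.4] g 0.501 j [-0.29  0.57  1.29  0.    1.26  0.93]
[251.52252013 272.2006237 ]
```

View pics/c4.png

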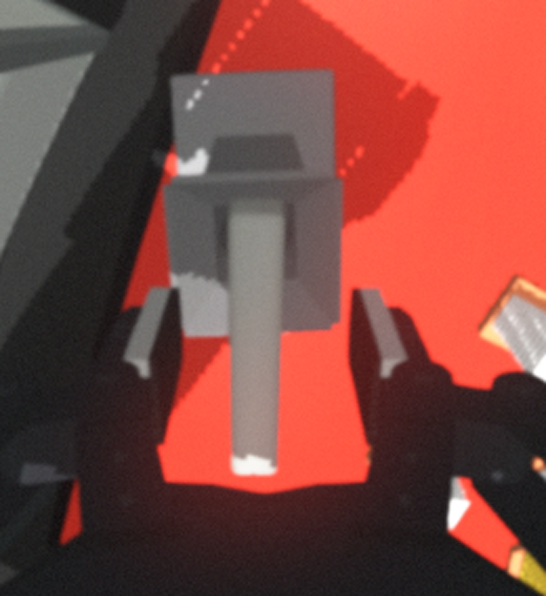

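The bar stands centred between the open pads. I go 4 mm lower, straighten the tool and close.

>>> {"fn": "play_rows", "kwargs": {"plan": [[-1, 0, -2, 0.006, 0.022, 0, 0], [-1, 0, -2, 0, 0, 0, 0], [0, 0, 0, 0, 0, 0, 0]]}}

```text
time_s: 3.63
eef_pos: [619.4, -66.2, 164.6]
ee_rot: [0.001, 0.985, 0.17, 0.002]
force: [0.6, 0.0, 0.0]
grip_width: 0.498
```

>>> {"fn": "play_rows", "kwargs": {"plan": [[0, 0, 0, 0, 0, 0, -1], [0, 0, 0, 0, 0, 0, -1], [0, 0, 0, 0, 0, 0, -1], [0, 0, 0, 0, 0, 0, -1], [0, 0, 0, 0, 0, 0, -1]], "grip_force": 70}}

```text
time_s: 4.05
eef_pos: [619.6, -66.0, 165.7]
ee_rot: [0.001, 0.985, 0.17, 0.003]
force: [-0.9, 0.2, -0.9]
grip_width: 0.124
```

```bash
cat >> h.py <<'E'
from scipy.spatial.transform import Rotation as Ro
def tool():
    s=st(); q=s['ee_rot']; M=Ro.from_quat([q[1],q[2],q[3],q[0]]).as_matrix()
    z=M[:,2]; print('jaw',round(np.arctan2(M[1,1],M[0,1]),4),'straighten rx,ry',np.round([-z[1],z[0]],4),'Mw',np.round(s['wrist_torque'],2)); return s,M
E
python3 -c "
from h import *
tool()"
```

```text
t 4.05 pos [619.6 -66.  165.7] q [0.001 0.985 0.17  0.003] F [-0.9  0.2 -0.9] g 0.124 j [-0.29  0.58  1.28  0.    1.28  0.93]
jaw -1.2286 straighten rx,ry [0.0015 0.0068] Mw [ 0.02 -0.01 -0.02]
```

>>> {"fn": "play_rows", "kwargs": {"plan": [[0, 0, 15, 0, 0, 0, -1], [0, 0, 30, 0, 0, 0, -1], [0, 0, 30, 0, 0, 0, -1], [0, 0, 35, 0, 0, 0, -1], [0, 0, 35, 0, 0, 0, -1]]}}

```text
time_s: 4.47
eef_pos: [615.2, -64.8, 306.0]
ee_rot: [-0.003, 0.985, 0.17, -0.006]
force: [0.3, -1.2, -1.8]
grip_width: 0.125
```

>>> {"fn": "play_rows", "kwargs": {"plan": [[0, 0, 10, 0, 0, 0, -1], [-36, 13, 0, 0, 0, 0.03, -1], [-36, 13, 0, 0, 0, 0.03, -1], [-36, 13, 0, 0, 0, 0.03, -1], [-36, 13, 0, 0, 0, 0.03, -1]]}}

```text
time_s: 4.88
eef_pos: [473.0, -14.8, 319.5]
ee_rot: [-0.0, 0.973, 0.23, -0.001]
force: [0.2, 0.1, -1.2]
grip_width: 0.124
```

Run:
```python
from h import *
tool()
T=cap('top'); print('pointer tip',onz(T,190,230,6), 'shaft foot 458.9 166.7')
v=onz(T,190,230,6)[:2]-[458.9,166.7]; a=np.arctan2(v[1],v[0]); print('pointer ang', a, 'stem=', ((np.pi-0.185)-a)%(2*np.pi))
```

```text
t 4.88 pos [473.  -14.8 319.5] q [-0.     0.973  0.23  -0.001] F [ 0.2  0.1 -1.2] g 0.124 j [-0.28  0.15  1.48 -0.    1.52  0.83]
jaw -1.1072 straighten rx,ry [-0.0001 -0.0023] Mw [-0.02  0.01  0.02]
pointer tip [434.12791052 209.04613775   6.        ] shaft foot 458.9 166.7
pointer ang 2.1001063395115414 stem= 0.8564863140782517
```

>>> {"fn": "play_rows", "kwargs": {"plan": [[-4, 36, 0, 0, 0, 0.02, -1], [-3, 36, 0, 0, 0, 0.02, -1], [-3, 36, 0, 0, 0, 0.02, -1], [-3, 36, 0, 0, 0, 0, -1], [0, 30, 0, 0, 0, 0, -1]]}}

```text
time_s: 5.35
eef_pos: [448.2, 164.6, 319.6]
ee_rot: [-0.001, 0.966, 0.258, -0.003]
force: [0.6, -0.8, -1.4]
grip_width: 0.125
```

>>> {"fn": "play_rows", "kwargs": {"plan": [[0, 0, 0, 0, 0, 0, -1], [0, 0, 0, 0, 0, 0, -1], [0, 0, 0, 0, 0, 0, -1]]}}

```text
time_s: 5.6
eef_pos: [447.0, 169.7, 319.3]
ee_rot: [-0.001, 0.965, 0.261, -0.003]
force: [0.6, -0.6, -1.9]
grip_width: 0.12
```

Run:
```python
from h import *
s,M=tool()
W=cap('wrist');S=cap('side')
tip=s['eef_pos']+np.array([0,0,-157.7]); top=s['eef_pos']+np.array([0,0,22])
a=proj(W,tip,True);b=proj(S,tip); print('pred tip W',a,'S',b,'shaft W',proj(W,[458.9,166.7,120],True),'S',proj(S,[458.9,166.7,120]))
def crop(im,c,r,f):
    x,y=[int(max(0,v-r)) for v in c]; print('crop off',x,y,f); return cv2.resize(im[y:y+2*r,x:x+2*r],(390,390),interpolation=cv2.INTER_CUBIC)
A=crop(W['img'],a,50,3.9);B=crop(S['img'],b-[0,20],50,3.9)
cv2.imwrite('pics/c5.png',np.hstack([A,B]))
```

```text
t 5.6 pos [447.  169.7 319.3] q [-0.001  0.965  0.261 -0.003] F [ 0.6 -0.6 -1.9] g 0.12 j [0.12 0.16 1.46 0.   1.53 1.16]
jaw -1.042 straighten rx,ry [-0.0007 -0.0071] Mw [ 0.    0.01 -0.02]
pred tip W [256.28544343 176.89247583] S [222.29603457 157.53672059] shaft W [263.77319396 160.915039  ] S [226.25407633 167.16938525]
crop off 206 126 3.9
crop off 172 87 3.9
```

View pics/c5.png

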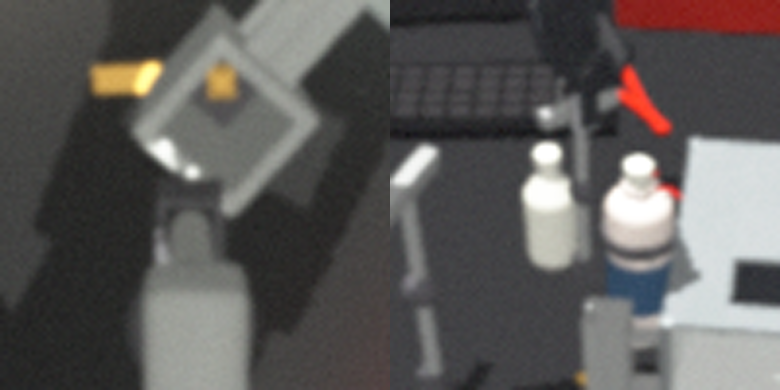

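Wrist crop (offset 206,126; ×3.9): the column bore centre is at about (225,124), the stem top at (222,85), and the socket's outer bottom edge at y≈178 with its centre near (191,210). The side crop shows the key hanging upright.

Run:
```python
from h import *
s,M=tool(); W=cap('wrist')
p=s['eef_pos']
f=lambda x,y:(206+x/3.9,126+y/3.9)
m=onz(W,*f(225,124),120,True);t=onz(W,*f(191,210),p[2]-157.7,True);e=onz(W,*f(191,178),p[2]-157.7,True);sm=onz(W,*f(222,85),39,True)
print('mouth',m,'tip',t,'edge',e,'stem',sm,'tip-tcp',t-p,'mouth-tip',m-t)
```

```text
t 5.7 pos [447.2 168.9 319.4] q [-0.001  0.965  0.261 -0.003] F [ 0.2 -0.9 -0.4] g 0.125 j [0.11 0.16 1.46 0.   1.53 1.16]
jaw -1.0436 straighten rx,ry [-0.0006 -0.0071] Mw [-0.03  0.03  0.01]
mouth [462.26628648 167.87392575 120.        ] tip [443.77257545 168.46712996 161.66170787] edge [451.38496476 172.89495405 161.66170787] stem [462.13422724 167.21197455  39.        ] tip-tcp [  -3.45669399   -0.43905577 -157.7       ] mouth-tip [ 18.49371103  -0.5932042  -41.66170787]
```

>>> {"fn": "play_rows", "kwargs": {"plan": [[7.5, 0, 0, 0, -0.015, 0, -1], [7.5, 0, 0, 0, 0, 0, -1], [0, 0, -17, 0, 0, 0, -1], [0, 0, -17, 0, 0, 0, -1], [0, 0, 0, 0, 0, 0, -1]]}}

```text
time_s: 6.17
eef_pos: [466.5, 165.4, 285.1]
ee_rot: [0.002, 0.966, 0.257, 0.006]
force: [-0.4, 0.3, -2.1]
grip_width: 0.123
```

>>> {"fn": "play_rows", "kwargs": {"plan": [[0, 0, 0, 0, 0, 0, -1], [0, 0, 0, 0, 0, 0, -1]]}}

```text
time_s: 6.33
eef_pos: [467.4, 164.6, 285.6]
ee_rot: [0.002, 0.966, 0.257, 0.006]
force: [-0.6, -0.3, -1.8]
grip_width: 0.122
```

Run:
```python
from h import *
s,M=tool(); W=cap('wrist')
p=s['eef_pos'];a=proj(W,[p[0],p[1],p[2]-158],True);print(a)
x,y=int(a[0]-40),int(a[1]-40);print(x,y,'scale 7')
cv2.imwrite('pics/c6.png',cv2.resize(W['img'][y:y+80,x:x+80],None,fx=7,fy=7,interpolation=cv2.INTER_CUBIC))
```

```text
t 6.33 pos [467.4 164.6 285.6] q [0.002 0.966 0.257 0.006] F [-0.6 -0.3 -1.8] g 0.122 j [ 0.1   0.21  1.5  -0.    1.43  1.15]
jaw -1.0514 straighten rx,ry [-0.0002  0.013 ] Mw [-0.03 -0.   -0.01]
[254.69328353 179.3301307 ]
214 139 scale 7
```

View pics/c6.png

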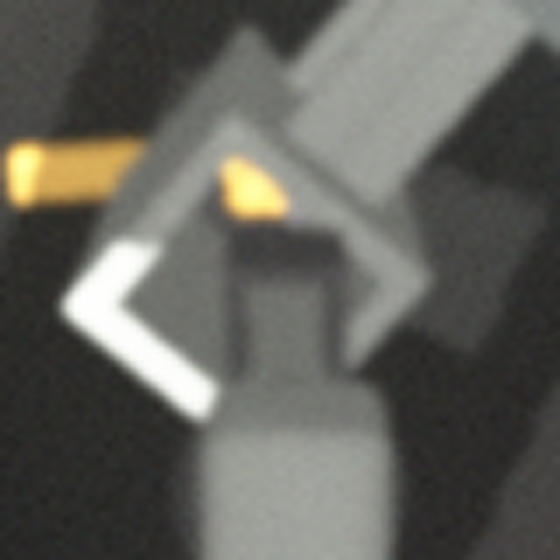

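Run:
```python
from h import *
s,M=tool(); W=cap('wrist'); p=s['eef_pos']
f=lambda x,y:(214+x/7,139+y/7)
m=onz(W,*f(246,292),120,True)
e=onz(W,*f(287,230),p[2]-157.7,True); out=M[:2,0]; 
tb=W['world_to_cam'][1,:2]; tb=tb/np.linalg.norm(tb)
t=e[:2]-8.5*tb; sm=onz(W,*f(245,195),39,True)
print('mouth',m,'tip',t,'delta',m[:2]-t,'tip-tcp',t-p[:2])
for q in((60,305),(433,280),(235,118)): print(onz(W,*f(*q),120,True)[:2])
```

```text
t 6.38 pos [467.6 164.7 285.9] q [0.002 0.966 0.257 0.007] F [-0.1 -0.3 -2.1] g 0.125 j [ 0.1   0.2   1.49 -0.    1.43  1.15]
jaw -1.0514 straighten rx,ry [-0.0003  0.0138] Mw [-0.04  0.03  0.02]
mouth [461.74833496 168.1448534  120.        ] tip [467.47609798 164.19973718] delta [-5.72776301  3.94511621] tip-tcp [-0.09492278 -0.47491907]
[445.77260029 192.09293895]
[477.63674582 144.17795801]
[484.44659808 182.8819898 ]
```

>>> {"fn": "play_rows", "kwargs": {"plan": [[-2.5, 1.8, 0, 0, 0, 0, -1], [-2.5, 1.8, 0, 0, 0, 0, -1], [0, 0, 0, 0, 0, 0, -1], [0, 0, 0, 0, 0, 0, -1]]}}

```text
time_s: 6.77
eef_pos: [462.5, 168.9, 288.0]
ee_rot: [0.002, 0.966, 0.257, 0.009]
force: [0.1, -1.2, -1.9]
grip_width: 0.127
```

```bash
python3 -c "
from h import *
tool()"
```

```text
t 6.77 pos [462.5 168.9 288. ] q [0.002 0.966 0.257 0.009] F [ 0.1 -1.2 -1.9] g 0.127 j [ 0.11  0.19  1.5  -0.    1.43  1.16]
jaw -1.0511 straighten rx,ry [-0.0008  0.0174] Mw [-0.09 -0.01  0.02]
```

>>> {"fn": "play_rows", "kwargs": {"plan": [[-1, 0, -10, 0, 0.003, 0, -1], [0, 0, -12, 0, 0, 0, -1], [0, 0, -12, 0, 0, 0, -1], [0, 0, 0, 0, 0, 0, -1]]}}

```text
time_s: 7.1
eef_pos: [461.0, 169.1, 251.8]
ee_rot: [0.002, 0.966, 0.257, 0.008]
force: [-0.0, -0.8, -1.7]
grip_width: 0.122
```

```bash
python3 -c "
from h import *
tool()"
```

```text
t 7.1 pos [461.  169.1 251.8] q [0.002 0.966 0.257 0.008] F [-0.  -0.8 -1.7] g 0.122 j [ 0.11  0.21  1.57 -0.    1.34  1.16]
jaw -1.0504 straighten rx,ry [-0.0009  0.0154] Mw [-0.01  0.04 -0.01]
```

>>> {"fn": "play_rows", "kwargs": {"plan": [[0, 0, -14, 0, 0, 0, -1], [0, 0, -14, 0, 0, 0, -1], [0, 0, -14, 0, 0, 0, -1], [0, 0, -6, 0, 0, 0, -1], [0, 0, 0, 0, 0, 0, -1]]}}

```text
time_s: 7.52
eef_pos: [460.9, 169.1, 202.1]
ee_rot: [0.002, 0.966, 0.257, 0.008]
force: [-0.5, -0.0, -1.6]
grip_width: 0.127
```

Run:
```python
from h import *
s,M=tool(); W=cap('wrist')
p=s['eef_pos'];a=proj(W,[461.7,168.1,120],True);print(a)
x,y=int(a[0]-40),int(a[1]-35);print(x,y,'scale 7')
cv2.imwrite('pics/c7.png',cv2.resize(W['img'][y:y+80,x:x+80],None,fx=7,fy=7,interpolation=cv2.INTER_CUBIC))
```

```text
t 7.52 pos [460.9 169.1 202.1] q [0.002 0.966 0.257 0.008] F [-0.5 -0.  -1.6] g 0.127 j [ 0.11  0.26  1.65 -0.    1.22  1.16]
jaw -1.0504 straighten rx,ry [-0.0009  0.0156] Mw [0.   0.08 0.03]
[256.37963234 201.85824947]
216 166 scale 7
```

View pics/c7.png

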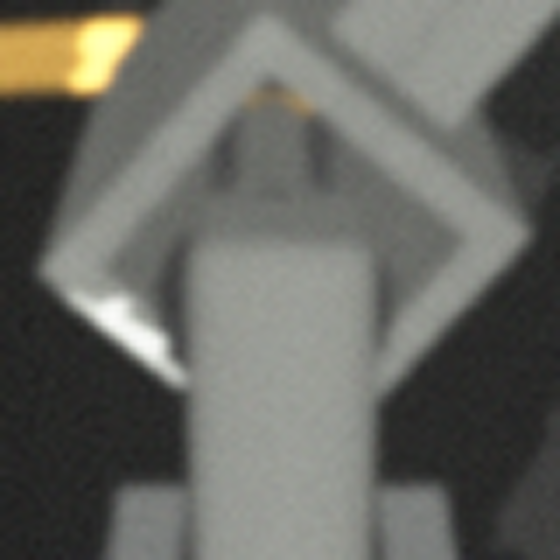

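Run:
```python
from h import *
s,M=tool(); W=cap('wrist'); p=s['eef_pos']
f=lambda x,y:(216+x/7,166+y/7)
m=onz(W,*f(285,249),120,True)
tb=W['world_to_cam'][1,:2]; tb=tb/np.linalg.norm(tb); r=np.array([tb[1],-tb[0]])
e=onz(W,*f(273,92),p[2]-157.7,True); t=e[:2]-8.5*tb; sm=onz(W,*f(279,97),39,True)[:2]
print('mouth',m,'tip',t,'d',m[:2]-t,'right',r@(m[:2]-t),'up',tb@(m[:2]-t),'stem right',r@(sm-t),'tip-tcp',t-p[:2])
```

```text
t 7.57 pos [461.1 169.2 202.7] q [0.002 0.966 0.257 0.008] F [ 0.1  0.4 -1.7] g 0.124 j [ 0.11  0.25  1.65 -0.    1.22  1.16]
jaw -1.0503 straighten rx,ry [-0.001   0.0163] Mw [-0.03  0.04 -0.  ]
mouth [462.13017097 167.92244035 120.        ] tip [454.58512829 164.96757377] d [7.54504268 2.95486657] right 1.178959438223488 up 8.01679238614792 stem right 0.9306218307959435 tip-tcp [-6.47330695 -4.21717541]
```

>>> {"fn": "play_rows", "kwargs": {"plan": [[0.3, -0.5, -4, 0, 0, 0, -1], [0, 0, -3, 0, 0, 0, -1], [0, 0, -3, 0, 0, 0, -1]]}}

```text
time_s: 7.87
eef_pos: [462.9, 168.8, 195.2]
ee_rot: [0.002, 0.966, 0.257, 0.011]
force: [-0.0, 1.0, -1.1]
grip_width: 0.123
```

>>> {"fn": "play_rows", "kwargs": {"plan": [[-0.5, -0.3, -3, 0, 0, 0, -1], [0, 0, -3, 0, 0, 0, -1]]}}

```text
time_s: 8.03
eef_pos: [462.5, 168.4, 189.3]
ee_rot: [0.002, 0.966, 0.257, 0.011]
force: [-0.5, -0.6, -1.6]
grip_width: 0.12
```

```bash
python3 -c "
from h import *
tool()"
```

```text
t 8.03 pos [462.5 168.4 189.3] q [0.002 0.966 0.257 0.011] F [-0.5 -0.6 -1.6] g 0.12 j [ 0.11  0.27  1.67 -0.    1.18  1.16]
jaw -1.0502 straighten rx,ry [-0.0015  0.023 ] Mw [-0.19  0.39 -0.02]
```

>>> {"fn": "play_rows", "kwargs": {"plan": [[0, 0, -4, 0, 0.007, 0, -1], [0, 0, -5, 0, 0, 0, -1], [0, 0, -4, 0, 0, 0, -1], [0, 0, -2, 0, 0, 0, -1]]}}

```text
time_s: 8.37
eef_pos: [463.0, 168.5, 173.6]
ee_rot: [0.001, 0.966, 0.257, 0.009]
force: [-1.5, 0.1, 21.0]
grip_width: 0.124
```

```bash
python3 -c "
from h import *
tool()"
```

```text
t 8.37 pos [463.  168.5 173.6] q [0.001 0.966 0.257 0.009] F [-1.5  0.1 21. ] g 0.124 j [ 0.11  0.29  1.69 -0.    1.15  1.16]
jaw -1.0502 straighten rx,ry [-0.0017  0.0173] Mw [-0.05  0.47 -0.04]
```

>>> {"fn": "play_rows", "kwargs": {"plan": [[0, 0, 1, 0, 0, 0.08, -1], [0, 0, 0, 0, 0, 0.08, -1], [0, 0, 0, 0, 0, 0.08, -1], [0, 0, 0, 0, 0, 0.08, -1], [0, 0, 0, 0, 0, 0.08, -1]]}}

```text
time_s: 8.78
eef_pos: [462.9, 168.3, 174.2]
ee_rot: [-0.0, 0.892, 0.451, 0.008]
force: [-0.8, -0.3, 1.8]
grip_width: 0.125
```

```bash
python3 -c "
from h import *
tool()"
```

```text
t 8.78 pos [462.9 168.3 174.2] q [-0.     0.892  0.451  0.008] F [-0.8 -0.3  1.8] g 0.125 j [0.11 0.29 1.69 0.01 1.15 0.74]
jaw -0.6347 straighten rx,ry [-0.0078  0.0144] Mw [-0.23  0.38 -0.15]
```

>>> {"fn": "play_rows", "kwargs": {"plan": [[0, 0, 0, 0, 0, 0.1, -1], [0, 0, 0, 0, 0, 0.1, -1], [0, 0, 0, 0, 0, 0.1, -1], [0, 0, 0, 0, 0, 0.1, -1], [0, 0, 0, 0, 0, 0.1, -1]]}}

```text
time_s: 9.2
eef_pos: [463.2, 168.0, 174.2]
ee_rot: [-0.002, 0.745, 0.667, 0.008]
force: [-0.9, -0.4, 1.4]
grip_width: 0.125
```

```bash
python3 -c "
from h import *
tool()"
```

```text
t 9.2 pos [463.2 168.  174.2] q [-0.002  0.745  0.667  0.008] F [-0.9 -0.4  1.4] g 0.125 j [0.1  0.29 1.69 0.01 1.16 0.21]
jaw -0.1112 straighten rx,ry [-0.0136  0.0094] Mw [-0.13  0.21 -0.14]
```

>>> {"fn": "play_rows", "kwargs": {"plan": [[0, 0, 0, 0, 0, 0.08, -1], [0, 0, 0, 0, 0, 0.06, -1]]}}

```text
time_s: 9.37
eef_pos: [463.4, 168.0, 174.2]
ee_rot: [-0.002, 0.694, 0.72, 0.008]
force: [-0.9, -0.2, 0.6]
grip_width: 0.126
```

```bash
python3 -c "
from h import *
tool()"
```

```text
t 9.37 pos [463.4 168.  174.2] q [-0.002  0.694  0.72   0.008] F [-0.9 -0.2  0.6] g 0.126 j [0.1  0.29 1.69 0.02 1.16 0.06]
jaw 0.0379 straighten rx,ry [-0.0149  0.0078] Mw [-0.16  0.25 -0.18]
```

>>> {"fn": "play_rows", "kwargs": {"plan": [[0, 0, 0, 0, 0, 0.05, -1], [0, 0, 0, 0, 0, 0.04, -1]]}}

```text
time_s: 9.53
eef_pos: [463.6, 168.0, 174.2]
ee_rot: [-0.003, 0.658, 0.753, 0.008]
force: [-1.0, -0.1, 1.3]
grip_width: 0.122
```

```bash
python3 -c "
from h import *
tool()"
```

```text
t 9.53 pos [463.6 168.  174.2] q [-0.003  0.658  0.753  0.008] F [-1.  -0.1  1.3] g 0.122 j [ 0.1   0.29  1.68  0.02  1.16 -0.04]
jaw 0.1335 straighten rx,ry [-0.0156  0.0068] Mw [-0.08  0.32 -0.09]
```

>>> {"fn": "play_rows", "kwargs": {"plan": [[0, 0, 0, 0, 0, 0.05, -1], [0, 0, 0, 0, 0, 0.04, -1]]}}

```text
time_s: 9.7
eef_pos: [463.7, 168.0, 174.2]
ee_rot: [-0.003, 0.622, 0.783, 0.008]
force: [-1.7, -0.7, 0.8]
grip_width: 0.128
```

```bash
python3 -c "
from h import *
tool()"
```

```text
t 9.7 pos [463.7 168.  174.2] q [-0.003  0.622  0.783  0.008] F [-1.7 -0.7  0.8] g 0.128 j [ 0.1   0.29  1.68  0.02  1.16 -0.13]
jaw 0.2275 straighten rx,ry [-0.0164  0.0057] Mw [-0.14  0.31 -0.19]
```

>>> {"fn": "play_rows", "kwargs": {"plan": [[0, 0, 0, 0, 0, 0.05, -1]]}}

```text
time_s: 9.78
eef_pos: [463.8, 168.0, 174.2]
ee_rot: [-0.003, 0.602, 0.799, 0.008]
force: [-1.8, -0.4, 1.5]
grip_width: 0.122
```

Run:
```python
from h import *
tool(); T=cap('top'); k=1.5625
h=cv2.cvtColor(T['img'],cv2.COLOR_BGR2HSV); m=((h[...,0]>15)&(h[...,0]<35)&(h[...,1]>130)&(h[...,2]>90)).astype(np.uint8); m[:205]=0;m[255:]=0;m[:,:160]=0;m[:,240:]=0
n,l,s,cc=cv2.connectedComponentsWithStats(m)
for j in range(1,n): print(s[j],cc[j],onz(T,*cc[j],6)[:2])
```

```text
t 9.78 pos [463.8 168.  174.2] q [-0.003  0.602  0.799  0.008] F [-1.8 -0.4  1.5] g 0.122 j [ 0.1   0.29  1.68  0.02  1.16 -0.19]
jaw 0.279 straighten rx,ry [-0.0168  0.0051] Mw [-0.08  0.27 -0.28]
```

>>> {"fn": "play_rows", "kwargs": {"plan": [[0, 0, 0, 0, 0, 0.05, -1]]}}

```text
time_s: 9.92
eef_pos: [463.9, 168.0, 174.2]
ee_rot: [-0.003, 0.581, 0.814, 0.008]
force: [-1.1, -0.3, 1.8]
grip_width: 0.128
```

Run:
```python
from h import *
tool(); S=cap('side')
f=[461.7,168,3]; a=proj(S,f);print(a,[proj(S,[461.7+38*np.cos(t),168+38*np.sin(t),6]).round(1).tolist() for t in(np.pi-.185,np.pi-.185-.3,np.pi-1.04)])
h=cv2.cvtColor(S['img'],cv2.COLOR_BGR2HSV); m=((h[...,0]>12)&(h[...,0]<35)&(h[...,1]>110)&(h[...,2]>80)).astype(np.uint8)
x,y=int(a[0]),int(a[1]); z=np.zeros_like(m); z[y-30:y+30,x-35:x+35]=1;m*=z
n,l,s,cc=cv2.connectedComponentsWithStats(m)
for j in range(1,n): print(s[j],cc[j],onz(S,*cc[j],6)[:2])
```

```text
t 9.92 pos [463.9 168.  174.2] q [-0.003  0.581  0.814  0.008] F [-1.1 -0.3  1.8] g 0.128 j [ 0.1   0.29  1.68  0.02  1.16 -0.24]
jaw 0.3313 straighten rx,ry [-0.0171  0.0043] Mw [-0.13  0.33 -0.24]
[228.06577992 190.75946871] [[217.9, 189.5], [218.8, 187.4], [222.5, 184.4]]
[214 188   8   4  28] [217.75       189.57142857] [423.90821077 174.41290813]
```

>>> {"fn": "play_rows", "kwargs": {"plan": [[0, 0, 0, 0, 0, 0.06, -1]]}}

```text
time_s: 10.05
eef_pos: [463.9, 168.0, 174.2]
ee_rot: [-0.003, 0.555, 0.832, 0.008]
force: [-0.9, -0.3, 1.7]
grip_width: 0.119
```

```bash
cat > ptr.py <<'E'
from h import *
tool(); S=cap('side'); a=proj(S,[461.7,168,3])
h=cv2.cvtColor(S['img'],cv2.COLOR_BGR2HSV); m=((h[...,0]>12)&(h[...,0]<35)&(h[...,1]>110)&(h[...,2]>80)).astype(np.uint8)
x,y=int(a[0]),int(a[1]); z=np.zeros_like(m); z[y-30:y+30,x-35:x+35]=1;m*=z
n,l,s,cc=cv2.connectedComponentsWithStats(m)
for j in range(1,n):
    w=onz(S,*cc[j],6)[:2]; v=w-[461.7,168]; print('ptr S',s[j],cc[j].round(1),w.round(1),'stem',round((np.pi-.185)-np.arctan2(v[1],v[0])%(2*np.pi),3))
E
python3 ptr.py
```

```text
t 10.05 pos [463.9 168.  174.2] q [-0.003  0.555  0.832  0.008] F [-0.9 -0.3  1.7] g 0.119 j [ 0.1   0.29  1.68  0.02  1.16 -0.3 ]
jaw 0.3943 straighten rx,ry [-0.0174  0.0034] Mw [-0.14  0.29 -0.3 ]
ptr S [215 187   7   5  28] [217.8 189.5] [424.2 175. ] stem -0.002
```

Pointer angle is 0.00, so the stem is at its unlocked stop. I relieve the torque and leave the key standing on the stem while handling the coolers.

>>> {"fn": "play_rows", "kwargs": {"plan": [[0, 0, 0, 0, 0, -0.1, -1], [0, 0, 0, 0, 0, -0.1, -1], [0, 0, 0, 0, 0, 0, -1]]}}

```text
time_s: 10.35
eef_pos: [464.0, 167.9, 174.2]
ee_rot: [-0.003, 0.638, 0.77, 0.008]
force: [-0.4, 0.0, 0.6]
grip_width: 0.125
```

```bash
python3 ptr.py
```

```text
t 10.35 pos [464.  167.9 174.2] q [-0.003  0.638  0.77   0.008] F [-0.4  0.   0.6] g 0.125 j [ 0.1   0.29  1.68  0.02  1.16 -0.09]
jaw 0.1858 straighten rx,ry [-0.0161  0.0068] Mw [-0.09  0.29 -0.14]
ptr S [214 188   8   4  28] [217.8 189.6] [423.9 174.4] stem -0.017
```

>>> {"fn": "play_rows", "kwargs": {"plan": [[0, 0, 0, 0, 0, 0, -0.3], [0, 0, 0, 0, 0, 0, 0], [0, 0, 0, 0, 0, 0, 0]]}}

```text
time_s: 10.65
eef_pos: [464.4, 168.1, 174.1]
ee_rot: [-0.002, 0.635, 0.773, 0.009]
force: [0.3, 0.3, -0.4]
grip_width: 0.496
```

Run:
```python
from h import *
exec(open('ptr.py').read())
W=cap('wrist'); cv2.imwrite('pics/c8.png',cv2.resize(W['img'][130:384,150:370],None,fx=2.2,fy=2.2,interpolation=cv2.INTER_CUBIC))
```

```text
t 10.65 pos [464.4 168.1 174.1] q [-0.002  0.635  0.773  0.009] F [ 0.3  0.3 -0.4] g 0.496 j [ 0.1   0.29  1.68  0.02  1.16 -0.1 ]
jaw 0.1951 straighten rx,ry [-0.0165  0.0079] Mw [ 0.03 -0.01 -0.02]
ptr S [214 188   8   4  28] [217.8 189.6] [423.9 174.4] stem -0.017
```

View pics/c8.png

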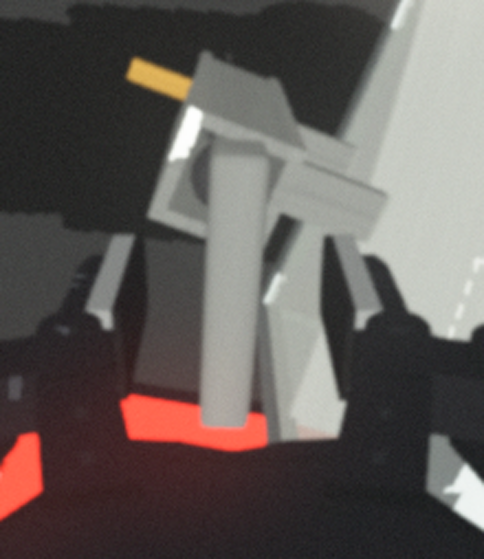

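Wrist view: the key stands on the stem with its bar between the open pads, about 20° off the column's axes, and the pointer is along -x (unlocked). Now up and over to the coolers.

>>> {"fn": "play_rows", "kwargs": {"plan": [[0, 0, 12, 0, 0, 0, 0], [0, 0, 25, 0, 0, 0, 0], [0, 0, 30, 0, 0, 0, 0], [0, 0, 35, 0, 0, 0, 0], [0, -20, 30, 0, 0, 0, 0]]}}

```text
time_s: 11.17
eef_pos: [460.7, 149.1, 304.8]
ee_rot: [-0.007, 0.633, 0.774, 0.004]
force: [0.6, -0.2, 1.0]
grip_width: 0.496
```

>>> {"fn": "play_rows", "kwargs": {"plan": [[5, -38, 0, 0, 0, 0, 0], [5, -38, 0, 0, 0, 0, 0], [5, -38, 0, 0, 0, 0, 0], [5, -38, 0, 0, 0, 0, 0], [5, -38, 0, 0, 0, 0, 0]]}}

```text
time_s: 11.58
eef_pos: [486.8, -44.6, 313.9]
ee_rot: [-0.0, 0.628, 0.778, 0.01]
force: [0.8, 0.8, 0.3]
grip_width: 0.504
```

>>> {"fn": "play_rows", "kwargs": {"plan": [[5, -38, 0, 0, 0, 0, 0], [5, -38, 0, 0, 0, 0, 0], [5, -38, 0, 0, 0, 0, 0], [5, -38, 0, 0, 0, 0, 0], [5, -30, 0, 0, 0, 0, 0]]}}

```text
time_s: 12.0
eef_pos: [511.0, -237.5, 314.5]
ee_rot: [0.001, 0.628, 0.778, 0.01]
force: [0.5, 0.6, 0.6]
grip_width: 0.505
```

>>> {"fn": "play_rows", "kwargs": {"plan": [[0, 0, 0, 0, 0, 0, 0], [0, 0, 0, 0, 0, 0, 0]]}}

```text
time_s: 12.17
eef_pos: [510.7, -243.7, 312.8]
ee_rot: [0.0, 0.63, 0.776, 0.01]
force: [0.0, 0.1, -0.5]
grip_width: 0.507
```

Run:
```python
from h import *
exec(open('ptr.py').read())
W=cap('wrist','w2')
for p in ((588,-238,70),(583,-370,70),(487,-210,70),(487,-332,70)): print(proj(W,p,True).round())
cv2.imwrite('pics/w2b.png',cv2.resize(W['img'],(800,600),interpolation=cv2.INTER_CUBIC))
```

```text
t 12.17 pos [ 510.7 -243.7  312.8] q [0.    0.63  0.776 0.01 ] F [ 0.   0.1 -0.5] g 0.507 j [-0.66  0.36  1.22  0.02  1.56 -0.87]
jaw 0.2072 straighten rx,ry [-0.0144  0.0124] Mw [ 0.   -0.02  0.  ]
ptr S [214 187   9   5  38] [217.9 189.1] [424.6 177.1] stem 0.056
[311. 173.]
[284. 258.]
[241. 136.]
[224. 222.]
```

View pics/w2b.png

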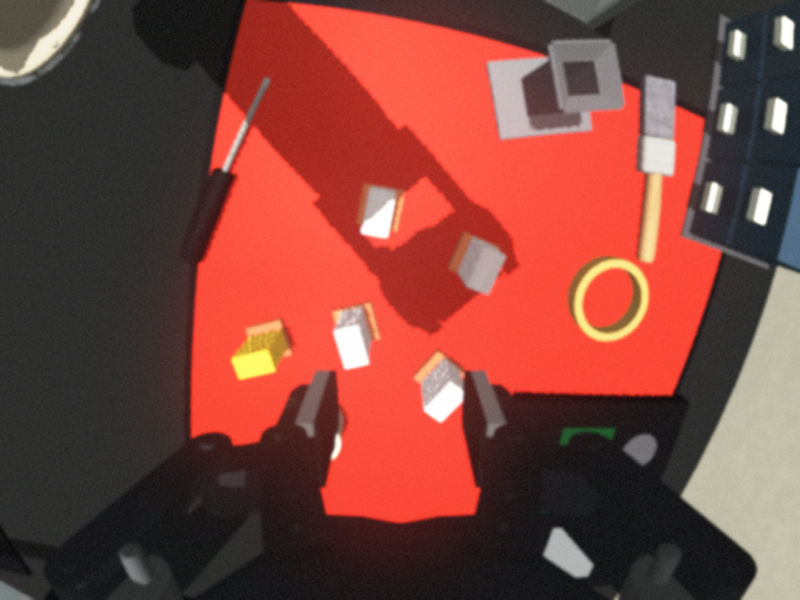

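Wrist view: the four coolers' tops are at about (378,212), (482,265), (350,342) and (442,400) in the 800×600 picture, the yellow decoy at (255,360), and the stand funnel rim centre at (586,75). One more wrist view gives parallax.

```bash
cat > carve.py <<'E'
from h import *
import pickle,sys
def snap(f): pickle.dump(cap('wrist'),open(f,'wb'))
def fmask(im):
    h=cv2.cvtColor(cv2.GaussianBlur(im,(3,3),0),cv2.COLOR_BGR2HSV); return ((h[...,1]<95)&(h[...,2]>70)).astype(np.float32)
def top(files,c,z=70,R=45,st=.5,thr=.5):
    g=np.arange(-R,R,st); X,Y=np.meshgrid(c[0]+g,c[1]+g); acc=1
    for f in files:
        d=pickle.load(open(f,'rb')); m=fmask(d['img']); T=d['world_to_cam']
        P=np.stack([X.ravel(),Y.ravel(),np.full(X.size,float(z))]); q=T[:3,:3]@P+T[:3,3:4]; x,y,zz=q[0],-q[1],-q[2]; r=np.hypot(x,y); k=np.arctan2(r,zz)/r
        u=(d['cx']+d['fx']*x*k).reshape(X.shape).astype(np.float32); v=(d['cy']+d['fy']*y*k).reshape(X.shape).astype(np.float32)
        acc=acc*cv2.remap(m,u,v,cv2.INTER_LINEAR)
    m=(acc>thr).astype(np.uint8); n,l,s,cc=cv2.connectedComponentsWithStats(m)
    if n<2: return None
    j=1+np.argmax(s[1:,4]); mm=(l==j).astype(np.uint8); cn=max(cv2.findContours(mm,0,1)[0],key=cv2.contourArea)
    (cx,cy),(w,h),a=cv2.minAreaRect(cn); a=np.radians(a)
    if w>h: w,h,a=h,w,a-np.pi/2   # short side (own x) along angle a
    M=cv2.moments(mm,True)
    return dict(c=np.round([c[0]-R+cx*st,c[1]-R+cy*st],1),mom=np.round([c[0]-R+M['m10']/M['m00']*st,c[1]-R+M['m01']/M['m00']*st],1),short=round(w*st,1),long=round(h*st,1),ang_short=round(((a+np.pi/2)%np.pi)-np.pi/2,3))
CO=dict(A=(588,-238),B=(583,-370),C=(487,-210),D=(487,-332))
E
python3 - <<'E'
from carve import *
snap('p1.pkl'); W=pickle.load(open('p1.pkl','rb'))
k=1.5625
rim=[onz(W,x/k,y/k,124,True)[:2] for x,y in((550,42),(612,38),(624,105),(560,112))]; print('rim',np.round(rim,1).tolist(),np.mean(rim,0), 'bore', onz(W,582/k,78/k,100,True)[:2])
E
```

```text
rim [[584.6, -47.8], [633.1, -26.0], [653.3, -76.4], [602.8, -99.0]] [618.46818465 -62.29818105] bore [623.35146209 -60.02851653]
```

>>> {"fn": "play_rows", "kwargs": {"plan": [[8, -26, 0, 0, 0, 0, 0], [8, -26, 0, 0, 0, 0, 0], [8, -26, 0, 0, 0, 0, 0], [8, -26, 0, 0, 0, 0, 0], [0, 0, 0, 0, 0, 0, 0]]}}

```text
time_s: 12.73
eef_pos: [545.4, -341.4, 316.4]
ee_rot: [0.002, 0.625, 0.781, 0.01]
force: [-1.1, -0.5, -0.9]
grip_width: 0.501
```

>>> {"fn": "play_rows", "kwargs": {"plan": [[0, 0, 0, 0, 0, 0, 0], [0, 0, 0, 0, 0, 0, 0]]}}

```text
time_s: 12.9
eef_pos: [546.1, -339.7, 316.5]
ee_rot: [0.002, 0.624, 0.782, 0.01]
force: [0.6, -0.7, -0.5]
grip_width: 0.499
```

Run:
```python
from carve import *
tool(); snap('p2.pkl')
for n,c in CO.items():
    for z in (66,70,74): print(n,z,top(['p1.pkl','p2.pkl'],c,z))
```

```text
t 12.9 pos [ 546.1 -339.7  316.5] q [0.002 0.624 0.782 0.01 ] F [ 0.6 -0.7 -0.5] g 0.499 j [-0.75  0.56  0.92  0.02  1.66 -0.97]
jaw 0.2237 straighten rx,ry [-0.0133  0.0159] Mw [0.01 0.01 0.01]
A 66 {'c': array([ 585. , -237.5]), 'mom': array([ 585.8, -237.6]), 'short': 31.2, 'long': 41.2, 'ang_short': np.float64(-0.205)}
A 70 {'c': array([ 584.3, -237.2]), 'mom': array([ 585.1, -237.4]), 'short': 30.4, 'long': 39.9, 'ang_short': np.float64(-0.205)}
A 74 {'c': array([ 583.6, -236.8]), 'mom': array([ 584.3, -237.2]), 'short': 29.6, 'long': 39.0, 'ang_short': np.float64(-0.21)}
B 66 {'c': array([ 580.7, -364.8]), 'mom': array([ 581. , -364.7]), 'short': 34.3, 'long': 44.8, 'ang_short': np.float64(-0.484)}
B 70 {'c': array([ 580. , -363.8]), 'mom': array([ 580.5, -363.7]), 'short': 34.2, 'long': 43.9, 'ang_short': np.float64(-0.496)}
B 74 {'c': array([ 579.5, -362.7]), 'mom': array([ 579.9, -362.6]), 'short': 33.3, 'long': 43.6, 'ang_short': np.float64(-0.48)}
C 66 {'c': array([ 488.5, -209.8]), 'mom': array([ 488.2, -209.8]), 'short': 25.0, 'long': 41.5, 'ang_short': np.float64(0.0)}
C 70 {'c': array([ 488.6, -210. ]), 'mom': array([ 488.4, -209.9]), 'short': 24.8, 'long': 40.1, 'ang_short': np.float64(0.016)}
C 74 {'c': array([ 488.8, -209.9]), 'mom': array([ 488.5, -210. ]), 'short': 24.2, 'long': 39.1, 'ang_short': np.float64(0.02)}
D 66 {'c': array([ 489. , -330.2]), 'mom': array([ 487.9, -329.8]), 'short': 30.4, 'long': 43.6, 'ang_short': np.float64(0.442)}
D 70 {'c': array([ 489.1, -329.4]), 'mom': array([ 488.2, -329. ]), 'short': 30.1, 'long': 42.6, 'ang_short': np.float64(0.432)}
D 74 {'c': array([ 489.5, -328.4]), 'mom': array([ 488.6, -328. ]), 'short': 29.8, 'long': 41.0, 'ang_short': np.float64(0.437)}
```

>>> {"fn": "play_rows", "kwargs": {"plan": [[-14, 32, -20, -0.013, 0.016, -0.05, 0.3], [-14, 32, -30, 0, 0, -0.05, 0.3], [-14, 32, -30, 0, 0, -0.05, 0.3], [-14, 32, -30, 0, 0, -0.05, 0.3], [0, 0, 0, 0, 0, 0, 0.3]]}}

```text
time_s: 13.37
eef_pos: [488.5, -208.8, 211.0]
ee_rot: [0.002, 0.7, 0.714, -0.001]
force: [-0.7, -0.5, -0.2]
grip_width: 0.649
```

>>> {"fn": "play_rows", "kwargs": {"plan": [[0, 0, 0, 0, 0, 0, 0.3]]}}

```text
time_s: 13.45
eef_pos: [487.9, -206.8, 211.4]
ee_rot: [0.002, 0.7, 0.715, -0.001]
force: [-0.3, -1.0, 1.7]
grip_width: 0.653
```

Run:
```python
from carve import *
tool(); snap('p3.pkl')
for n,c in CO.items():
    print(n,top(['p1.pkl','p2.pkl','p3.pkl'],c),top(['p1.pkl','p3.pkl'],c))
```

```text
t 13.45 pos [ 487.9 -206.8  211.4] q [ 0.002  0.7    0.715 -0.001] F [-0.3 -1.   1.7] g 0.653 j [-0.62  0.34  1.52 -0.    1.28 -0.64]
jaw 0.0212 straighten rx,ry [0.0048 0.0011] Mw [-0.02  0.    0.02]
A {'c': array([ 584.3, -237.2]), 'mom': array([ 585.2, -237.3]), 'short': 30.4, 'long': 39.9, 'ang_short': np.float64(-0.205)} {'c': array([ 582.5, -235.5]), 'mom': array([ 583. , -234.8]), 'short': 35.0, 'long': 42.4, 'ang_short': np.float64(-0.185)}
B {'c': array([ 565.6, -369.6]), 'mom': array([ 565.8, -369.7]), 'short': 6.2, 'long': 23.0, 'ang_short': np.float64(0.219)} {'c': array([ 563.9, -363.8]), 'mom': array([ 563.8, -363.3]), 'short': 6.6, 'long': 35.3, 'ang_short': np.float64(0.298)}
C {'c': array([ 487.9, -209.3]), 'mom': array([ 488. , -209.2]), 'short': 22.4, 'long': 39.0, 'ang_short': np.float64(0.032)} {'c': array([ 487.8, -208. ]), 'mom': array([ 487.9, -208. ]), 'short': 22.6, 'long': 41.4, 'ang_short': np.float64(0.032)}
D {'c': array([ 489.3, -329.2]), 'mom': array([ 488.2, -328.9]), 'short': 29.6, 'long': 42.2, 'ang_short': np.float64(0.432)} {'c': array([ 487.2, -322.8]), 'mom': array([ 487.1, -323. ]), 'short': 31.5, 'long': 56.0, 'ang_short': np.float64(0.434)}
```

>>> {"fn": "play_rows", "kwargs": {"plan": [[0, -2.5, -25, 0.005, 0, 0, 0.3], [0, 0, -35, 0, 0, 0, 0.3], [0, 0, -35, 0, 0, 0, 0.3], [0, 0, -25, 0, 0, 0, 0.3], [0, 0, 0, 0, 0, 0, 0.3]]}}

```text
time_s: 13.92
eef_pos: [493.7, -213.8, 95.6]
ee_rot: [0.01, 0.698, 0.716, 0.002]
force: [-0.4, 0.5, -0.9]
grip_width: 0.651
```

```bash
python3 -c "
from h import *
tool()"
```

```text
t 13.92 pos [ 493.7 -213.8   95.6] q [0.01  0.698 0.716 0.002] F [-0.4  0.5 -0.9] g 0.651 j [-0.63  0.48  1.64  0.    1.   -0.65]
jaw 0.0248 straighten rx,ry [0.0113 0.0177] Mw [-0.04  0.   -0.02]
```

>>> {"fn": "play_rows", "kwargs": {"plan": [[-5, 4, -10, 0.011, 0.017, 0, 0.3], [0, 0, -13, 0, 0, 0, 0.3], [0, 0, -13, 0, 0, 0, 0.3], [0, 0, -10, 0, 0, 0, 0.3], [0, 0, 0, 0, 0, 0, 0.3]]}}

```text
time_s: 14.33
eef_pos: [493.1, -213.7, 54.9]
ee_rot: [0.005, 0.698, 0.716, 0.001]
force: [-0.3, -0.1, -1.2]
grip_width: 0.648
```

```bash
python3 -c "
from h import *
tool()"
```

```text
t 14.33 pos [ 493.1 -213.7   54.9] q [0.005 0.698 0.716 0.001] F [-0.3 -0.1 -1.2] g 0.648 j [-0.63  0.54  1.67 -0.    0.92 -0.65]
jaw 0.0254 straighten rx,ry [0.0062 0.0083] Mw [0.01 0.01 0.01]
```

>>> {"fn": "play_rows", "kwargs": {"plan": [[-3, 2.5, -4, 0.006, 0.008, 0, 0.3], [-2, 1.5, -4, 0, 0, 0, 0.3], [0, 0, 0, 0, 0, 0, 0.3]]}}

```text
time_s: 14.58
eef_pos: [489.1, -210.5, 48.9]
ee_rot: [0.002, 0.698, 0.716, 0.0]
force: [-0.5, -0.2, -0.2]
grip_width: 0.649
```

>>> {"fn": "play_rows", "kwargs": {"plan": [[0, 0, 0, 0, 0, 0, -1], [0, 0, 0, 0, 0, 0, -1], [0, 0, 0, 0, 0, 0, -1], [0, 0, 0, 0, 0, 0, -1], [0, 0, 0, 0, 0, 0, -1]], "grip_force": 45}}

```text
time_s: 15.0
eef_pos: [489.5, -210.7, 50.4]
ee_rot: [0.003, 0.698, 0.716, 0.0]
force: [0.5, 0.3, -1.5]
grip_width: 0.244
```

>>> {"fn": "play_rows", "kwargs": {"plan": [[0, 0, 15, 0, 0, 0, -1], [0, 0, 30, 0, 0, 0, -1], [0, 0, 35, 0, 0, 0, -1], [0, 0, 35, 0, 0, 0, -1], [0, 0, 35, 0, 0, 0, -1]]}}

```text
time_s: 15.42
eef_pos: [484.8, -207.5, 198.0]
ee_rot: [-0.007, 0.698, 0.716, -0.001]
force: [1.2, -0.3, -1.7]
grip_width: 0.245
```

```bash
python3 -c "
from h import *
tool()"
```

```text
t 15.42 pos [ 484.8 -207.5  198. ] q [-0.007  0.698  0.716 -0.001] F [ 1.2 -0.3 -1.7] g 0.245 j [-0.63  0.35  1.53 -0.    1.27 -0.65]
jaw 0.0254 straighten rx,ry [-0.0078 -0.0109] Mw [-0.01 -0.1   0.03]
```

>>> {"fn": "play_rows", "kwargs": {"plan": [[0, 0, 30, 0, 0, 0, -1], [5, 15, 30, 0, 0, -0.03, -1], [12, 34, 15, 0, 0, -0.03, -1], [12, 34, 5, 0, 0, -0.03, -1], [12, 34, 0, 0, 0, -0.03, -1]]}}

```text
time_s: 15.83
eef_pos: [526.1, -92.6, 290.4]
ee_rot: [-0.0, 0.745, 0.668, 0.001]
force: [0.6, -0.1, -1.6]
grip_width: 0.248
```

>>> {"fn": "play_rows", "kwargs": {"plan": [[12, 34, 0, 0, 0, -0.03, -1], [12, 34, 0, 0, 0, -0.03, -1], [12, 34, 0, 0, 0, -0.03, -1], [12, 34, 0, 0, 0, 0, -1], [10, 26, 0, 0, 0, 0, -1]]}}

```text
time_s: 16.25
eef_pos: [585.1, 79.0, 291.6]
ee_rot: [0.001, 0.776, 0.631, 0.001]
force: [1.3, -1.0, -1.8]
grip_width: 0.248
```

>>> {"fn": "play_rows", "kwargs": {"plan": [[0, 0, 0, 0, 0, 0, -1], [0, 0, 0, 0, 0, 0, -1]]}}

```text
time_s: 16.42
eef_pos: [585.7, 84.6, 290.5]
ee_rot: [-0.0, 0.774, 0.633, 0.001]
force: [-0.3, -0.8, -2.0]
grip_width: 0.245
```

Run:
```python
from h import *
tool(); W=cap('wrist')
a=proj(W,[589.1,101.6,200],True); print('slot pred',a)
g=W['img'].max(2)
x,y=int(a[0]),int(a[1]);print(x-60,y-60)
cv2.imwrite('pics/c9.png',cv2.resize(W['img'][max(0,y-60):y+60,x-60:x+60],None,fx=4.5,fy=4.5,interpolation=cv2.INTER_CUBIC))
```

```text
t 16.42 pos [585.7  84.6 290.5] q [-0.     0.774  0.633  0.001] F [-0.3 -0.8 -2. ] g 0.245 j [-0.06  0.43  1.18  0.    1.53  0.14]
jaw -0.199 straighten rx,ry [-0.0016  0.0013] Mw [ 0.06 -0.04  0.02]
slot pred [256.12599094 177.44180032]
196 117
```

View pics/c9.png

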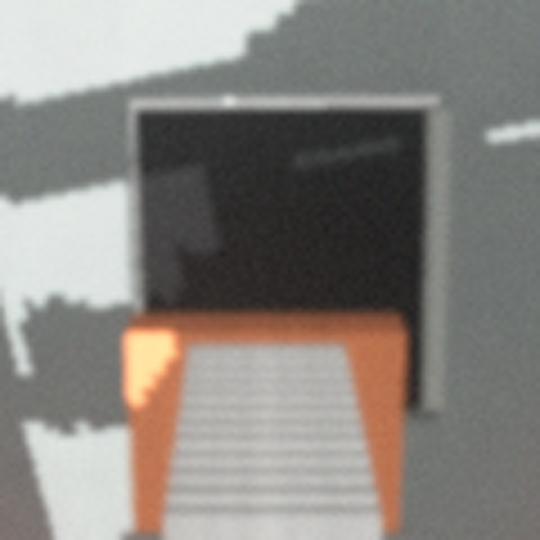

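Wrist crop (×4.5, offset 196,117): the slot spans x 130–440 with its far edge at y=97. The cooler base's outer bottom edge runs x 122–405 at y=312, well aligned in yaw.

Run:
```python
from h import *
s,M=tool(); W=cap('wrist'); p=s['eef_pos']
f=lambda x,y:(196+x/4.5,117+y/4.5)
u=W['world_to_cam'][1,:2];u=u/np.linalg.norm(u)
e=onz(W,*f(285,97),200,True)[:2]; sl=e-30*u
L,R=[onz(W,*f(x,250),200,True)[:2] for x in(130,440)]
zb=p[2]-50
b=onz(W,*f(264,312),zb,True)[:2]; bw=np.linalg.norm(onz(W,*f(122,312),zb,True)-onz(W,*f(405,312),zb,True))
c=b-20*u
print('slot',sl,'width',np.linalg.norm(R-L),'base w',bw,'cooler c',c,'c-tcp',c-p[:2],'move',sl-c,'u',u, 'slot station fit 589.1 101.6')
```

```text
t 16.47 pos [585.5  84.4 290.4] q [-0.     0.774  0.633  0.001] F [-1.5  0.1 -3.1] g 0.243 j [-0.06  0.43  1.18  0.    1.53  0.14]
jaw -0.1995 straighten rx,ry [-0.0021  0.0011] Mw [ 0.05 -0.01  0.01]
slot [591.74894308 102.48530544] width 55.742208351516645 base w 42.58088940354205 cooler c [584.77860898  85.69346325] c-tcp [-0.75947675  1.28784559] move [ 6.9703341  16.79184219] u [0.19754795 0.98029322] slot station fit 589.1 101.6
```

>>> {"fn": "play_rows", "kwargs": {"plan": [[4, 8, 0, 0, 0, 0.014, -1], [3, 8, 0, 0, 0, 0, -1], [0, 0, -12, 0, 0, 0, -1], [0, 0, -12, 0, 0, 0, -1], [0, 0, 0, 0, 0, 0, -1]]}}

```text
time_s: 16.93
eef_pos: [593.6, 97.8, 267.0]
ee_rot: [0.0, 0.771, 0.636, 0.002]
force: [-0.4, 0.0, -1.8]
grip_width: 0.246
```

```bash
python3 -c "
from h import *
tool()"
```

```text
t 16.93 pos [593.6  97.8 267. ] q [0.    0.771 0.636 0.002] F [-0.4  0.  -1.8] g 0.246 j [-0.03  0.46  1.19  0.    1.49  0.16]
jaw -0.1909 straighten rx,ry [-0.0015  0.0033] Mw [-0.01  0.08  0.03]
```

>>> {"fn": "play_rows", "kwargs": {"plan": [[-1, 3, -8, 0, 0.003, 0, -1], [-0.5, 0, -12, 0, 0, 0, -1], [-0.5, 0, -12, 0, 0, 0, -1], [-0.5, 0, -10, 0, 0, 0, -1], [0, 0, 0, 0, 0, 0, -1]]}}

```text
time_s: 17.35
eef_pos: [591.2, 101.5, 227.5]
ee_rot: [0.0, 0.772, 0.636, 0.002]
force: [-5.1, 0.2, -1.7]
grip_width: 0.241
```

```bash
python3 -c "
from h import *
tool()"
```

```text
t 17.35 pos [591.2 101.5 227.5] q [0.    0.772 0.636 0.002] F [-5.1  0.2 -1.7] g 0.241 j [-0.03  0.48  1.27  0.    1.39  0.17]
jaw -0.1926 straighten rx,ry [-0.0024  0.0038] Mw [0.12 1.14 0.01]
```

>>> {"fn": "play_rows", "kwargs": {"plan": [[0.5, 0, -9, 0, 0, 0, -1], [0.5, 0, -9, 0, 0, 0, -1], [0.5, 0, -6, 0, 0, 0, -1], [0, 0, 0, 0, 0, 0, -1]]}}

```text
time_s: 17.68
eef_pos: [592.6, 101.8, 202.3]
ee_rot: [-0.0, 0.772, 0.636, 0.002]
force: [-2.8, 1.7, -1.6]
grip_width: 0.245
```

```bash
python3 -c "
from h import *
tool()"
```

```text
t 17.68 pos [592.6 101.8 202.3] q [-0.     0.772  0.636  0.002] F [-2.8  1.7 -1.6] g 0.245 j [-0.03  0.5   1.3   0.    1.34  0.17]
jaw -0.1927 straighten rx,ry [-0.0027  0.0032] Mw [0.1  0.49 0.07]
```

>>> {"fn": "play_rows", "kwargs": {"plan": [[0, 0, 1, 0, 0, 0, 0], [0, 0, 0, 0, 0, 0, 0], [0, 0, 0, 0, 0, 0, 0], [0, 0, 20, 0, 0, 0, 0], [0, 0, 25, 0, 0, 0, 0]]}}

```text
time_s: 18.1
eef_pos: [592.9, 101.2, 245.8]
ee_rot: [-0.001, 0.772, 0.635, 0.001]
force: [-0.5, 0.3, 0.4]
grip_width: 0.497
```

>>> {"fn": "play_rows", "kwargs": {"plan": [[0, 0, 8, 0, 0, 0, -1], [0, 0, 0, 0, 0, 0, -1], [0, 0, 0, 0, 0, 0, -1], [0, 0, 0, 0, 0, 0, -1]]}}

```text
time_s: 18.43
eef_pos: [594.8, 101.0, 258.5]
ee_rot: [0.003, 0.772, 0.635, 0.005]
force: [-0.2, -0.2, 0.1]
grip_width: 0.004
```

```bash
cat > slot.py <<'E'
from h import *
# brightness of the slot area seen by side / top cameras, darkness => flap shut
tool(); o=np.array([604.8,171.6]); th=-.185; R=np.array([[np.cos(th),-np.sin(th)],[np.sin(th),np.cos(th)]])
for n in ('side','top'):
    d=cap(n); v=[]
    for x in np.linspace(-20,20,5): 
        v.append([int(d['img'][tuple(np.round(proj(d,[*(R@[x,-70+y]+o),198])).astype(int)[::-1])].max()) for y in np.linspace(-22,22,5)])
    print(n,v)
E
python3 slot.py
```

```text
t 18.43 pos [594.8 101.  258.5] q [0.003 0.772 0.635 0.005] F [-0.2 -0.2  0.1] g 0.004 j [-0.03  0.47  1.21  0.    1.46  0.17]
jaw -0.194 straighten rx,ry [-0.0018  0.0104] Mw [-0.03  0.05 -0.03]
side [[110, 43, 46, 47, 64], [88, 39, 31, 37, 45], [45, 33, 29, 39, 43], [37, 37, 36, 33, 35], [64, 50, 41, 39, 43]]
top [[100, 57, 59, 122, 136], [255, 59, 62, 66, 64], [255, 61, 67, 67, 60], [255, 59, 58, 133, 157], [255, 158, 174, 169, 181]]
```

>>> {"fn": "play_rows", "kwargs": {"plan": [[-3, 1, -18, 0, 0.01, 0, -1], [0, 0, -15, 0, 0, 0, -1], [0, 0, -10, 0, 0, 0, -1], [0, 0, 0, 0, 0, 0, -1]]}}

```text
time_s: 18.87
eef_pos: [590.8, 102.0, 211.0]
ee_rot: [-0.002, 0.772, 0.635, -0.001]
force: [0.6, 0.1, -0.8]
grip_width: 0.003
```

>>> {"fn": "play_rows", "kwargs": {"plan": [[-0.5, 0, -12, 0, 0, 0, -1], [-0.5, 0, -12, 0, 0, 0, -1], [-0.5, 0, -12, 0, 0, 0, -1], [0, 0, 0, 0, 0, 0, -1]]}}

```text
time_s: 19.2
eef_pos: [590.2, 101.9, 175.3]
ee_rot: [-0.001, 0.772, 0.635, 0.0]
force: [-2.9, -0.2, 0.4]
grip_width: 0.003
```

```bash
python3 -c "
from h import *
tool()"
```

```text
t 19.2 pos [590.2 101.9 175.3] q [-0.001  0.772  0.635  0.   ] F [-2.9 -0.2  0.4] g 0.003 j [-0.03  0.52  1.34  0.    1.28  0.17]
jaw -0.1941 straighten rx,ry [-0.0018 -0.001 ] Mw [ 0.07  0.48 -0.  ]
```

>>> {"fn": "play_rows", "kwargs": {"plan": [[0, 0, -12, 0, 0, 0, -1], [0, 0, -8, 0, 0, 0, -1], [0, 0, 20, 0, 0, 0, -1], [0, 0, 25, 0, 0, 0, -1], [0, 0, 30, 0, 0, 0, -1]]}}

```text
time_s: 19.62
eef_pos: [587.6, 102.1, 228.1]
ee_rot: [-0.005, 0.772, 0.635, -0.005]
force: [0.9, 0.4, 0.0]
grip_width: 0.001
```

>>> {"fn": "play_rows", "kwargs": {"plan": [[0, 0, 38, 0, 0, 0, -1], [-8, -30, 25, 0, 0, 0, 0], [-8, -36, 5, 0, 0, 0, 0.3], [-8, -36, 0, 0, 0, 0, 0.3], [0, 0, 0, 0, 0, 0, 0.3]]}}

```text
time_s: 20.03
eef_pos: [563.8, -2.0, 309.2]
ee_rot: [0.0, 0.771, 0.637, -0.0]
force: [0.6, -0.2, 0.3]
grip_width: 0.564
```

```bash
python3 slot.py
python3 - <<'E'
from h import *
S=cap('side');a=proj(S,[592,102,198]);x,y=int(a[0]-45),int(a[1]-35)
W=cap('wrist');b=proj(W,[592,102,200],True);print(b)
A=cv2.resize(S['img'][y:y+90,x:x+90],(390,390),interpolation=cv2.INTER_CUBIC)
u,v=max(0,int(b[0]-60)),max(0,int(b[1]-60)); B=cv2.resize(W['img'][v:v+120,u:u+120],(390,390),interpolation=cv2.INTER_CUBIC)
cv2.imwrite('pics/c10.png',np.hstack([A,B]))
E
```

```text
t 20.03 pos [563.8  -2.  309.2] q [ 0.     0.771  0.637 -0.   ] F [ 0.6 -0.2  0.3] g 0.564 j [-0.21  0.36  1.23 -0.    1.55 -0.02]
jaw -0.189 straighten rx,ry [0.0005 0.0004] Mw [-0.04  0.03 -0.01]
side [[110, 63, 66, 59, 66], [94, 56, 59, 56, 67], [80, 58, 56, 54, 72], [69, 55, 56, 60, 62], [123, 92, 82, 75, 86]]
top [[255, 251, 255, 67, 73], [255, 251, 255, 70, 64], [255, 251, 255, 74, 68], [250, 251, 255, 69, 61], [255, 251, 123, 59, 59]]
[267.24036409  73.04250316]
```

View pics/c10.png

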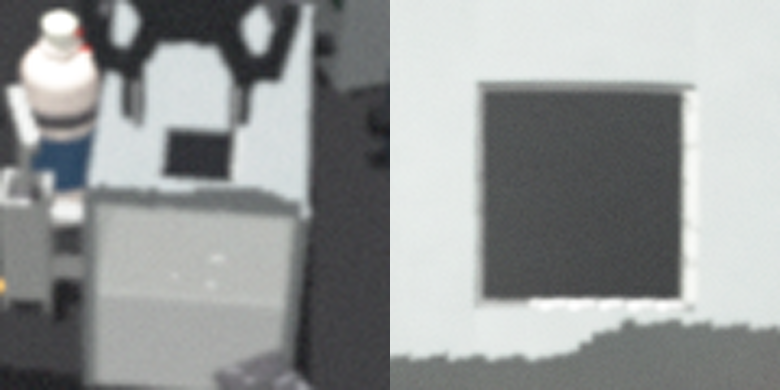

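The flap is flush and shut, so cooler C has dropped in. Next is cooler A, with fresh views because things may have been knocked.

>>> {"fn": "play_rows", "kwargs": {"plan": [[4, -37, 0, 0, 0, 0, 0.3], [4, -37, 0, 0, 0, 0, 0.3], [4, -37, 0, 0, 0, 0, 0.3], [4, -37, 0, 0, 0, 0, 0.3], [0, 0, 0, 0, 0, 0, 0.3]]}}

```text
time_s: 20.65
eef_pos: [581.8, -142.2, 305.8]
ee_rot: [-0.003, 0.765, 0.644, -0.0]
force: [0.2, -0.4, -0.2]
grip_width: 0.651
```

```bash
python3 -c "
from carve import *
snap('a1.pkl')"
```

>>> {"fn": "play_rows", "kwargs": {"plan": [[4, -33, -20, 0, 0, 0, 0.3], [4, -33, -25, 0, 0, 0, 0.3], [0, -10, -25, 0, 0, 0, 0.3], [0, 0, -25, 0, 0, 0, 0.3], [0, 0, 0, 0, 0, 0, 0.3]]}}

```text
time_s: 21.12
eef_pos: [592.7, -209.9, 207.8]
ee_rot: [-0.003, 0.761, 0.649, 0.001]
force: [-0.3, 0.5, -1.0]
grip_width: 0.651
```

Run:
```python
from carve import *
tool(); snap('a2.pkl')
for n in 'ABD': print(n,top(['a1.pkl','a2.pkl'],CO[n]),top(['p1.pkl','a1.pkl','a2.pkl'],CO[n]),top(['a2.pkl'],CO[n]))
```

```text
t 21.12 pos [ 592.7 -209.9  207.8] q [-0.003  0.761  0.649  0.001] F [-0.3  0.5 -1. ] g 0.651 j [-0.53  0.56  1.18  0.01  1.4  -0.37]
jaw -0.1585 straighten rx,ry [-0.0071 -0.0022] Mw [0.07 0.04 0.01]
A {'c': array([ 589.7, -231.3]), 'mom': array([ 589.6, -231.6]), 'short': 22.9, 'long': 51.9, 'ang_short': np.float64(-0.149)} {'c': array([ 588.5, -236.3]), 'mom': array([ 588.3, -236.5]), 'short': 22.4, 'long': 41.4, 'ang_short': np.float64(-0.165)} {'c': array([ 589.7, -231.3]), 'mom': array([ 589.7, -231.4]), 'short': 22.9, 'long': 51.9, 'ang_short': np.float64(-0.149)}
B {'c': array([ 586.1, -356.9]), 'mom': array([ 584.5, -356.5]), 'short': 32.5, 'long': 67.1, 'ang_short': np.float64(-0.197)} {'c': array([ 585.2, -360.2]), 'mom': array([ 582.6, -360.8]), 'short': 32.0, 'long': 59.9, 'ang_short': np.float64(-0.197)} {'c': array([ 586.2, -356.7]), 'mom': array([ 584.7, -356.5]), 'short': 32.6, 'long': 67.7, 'ang_short': np.float64(-0.197)}
D {'c': array([ 490.5, -297.5]), 'mom': array([ 491.4, -297.8]), 'short': 16.0, 'long': 27.4, 'ang_short': np.float64(-0.369)} {'c': array([ 489. , -301.9]), 'mom': array([ 489.1, -301.9]), 'short': 10.6, 'long': 19.5, 'ang_short': np.float64(0.335)} {'c': array([ 490.5, -297.5]), 'mom': array([ 491.4, -297.8]), 'short': 16.0, 'long': 27.4, 'ang_short': np.float64(-0.369)}
```

>>> {"fn": "play_rows", "kwargs": {"plan": [[-4, -26, -5, -0.007, 0, 0, 0.3], [-1.3, 0.5, -28, 0, 0, 0, 0.3], [-1.3, 0.5, -28, 0, 0, 0, 0.3], [-1.3, 0.5, -25, 0, 0, 0, 0.3], [0, 0, 0, 0, 0, 0, 0.3]]}}

```text
time_s: 21.58
eef_pos: [591.2, -229.2, 133.5]
ee_rot: [0.008, 0.757, 0.653, 0.003]
force: [-1.4, 0.8, -0.2]
grip_width: 0.652
```

Run:
```python
from carve import *
s,M=tool(); snap('a3.pkl')
print(top(['p1.pkl','a3.pkl'],CO['A']),top(['a3.pkl'],CO['A'])); p=s['eef_pos']; print('go',588.3-p[0],-236.5-p[1],49-p[2])
```

```text
t 21.58 pos [ 591.2 -229.2  133.5] q [0.008 0.757 0.653 0.003] F [-1.4  0.8 -0.2] g 0.652 j [-0.55  0.62  1.28  0.    1.22 -0.41]
jaw -0.1481 straighten rx,ry [0.0091 0.0147] Mw [ 0.03  0.04 -0.03]
{'c': array([ 588.7, -236.6]), 'mom': array([ 588.4, -236.7]), 'short': 21.9, 'long': 41.6, 'ang_short': np.float64(-0.18)} {'c': array([ 590.1, -231.5]), 'mom': array([ 589.8, -231.8]), 'short': 22.6, 'long': 52.9, 'ang_short': np.float64(-0.17)}
go -2.9454840218768368 -7.334720727009966 -84.54522264837439
```

>>> {"fn": "play_rows", "kwargs": {"plan": [[-3, -7.5, -10, 0.009, 0.015, -0.02, 0.3], [-1, 0.5, -20, 0, 0, 0, 0.3], [-1, 0.5, -20, 0, 0, 0, 0.3], [-1, 0.5, -15, 0, 0, 0, 0.3], [0, 0, 0, 0, 0, 0, 0.3]]}}

```text
time_s: 22.05
eef_pos: [592.2, -237.6, 81.9]
ee_rot: [0.01, 0.764, 0.645, 0.003]
force: [-0.8, 0.7, -0.3]
grip_width: 0.649
```

Run:
```python
from carve import *
s,M=tool(); p=s['eef_pos']; print('go',588.4-p[0],-236.6-p[1],49-p[2])
```

```text
t 22.05 pos [ 592.2 -237.6   81.9] q [0.01  0.764 0.645 0.003] F [-0.8  0.7 -0.3] g 0.649 j [-0.56  0.69  1.32 -0.    1.11 -0.4 ]
jaw -0.1688 straighten rx,ry [0.0112 0.0168] Mw [ 0.03 -0.    0.03]
go -3.838062268782892 0.9855571154209031 -32.9175035256435
```

>>> {"fn": "play_rows", "kwargs": {"plan": [[-3.5, 1, -9, 0.011, 0.017, 0, 0.3], [-1, 0.3, -10, 0, 0, 0, 0.3], [-1, 0.3, -10, 0, 0, 0, 0.3], [-0.5, 0, -6, 0, 0, 0, 0.3], [0, 0, 0, 0, 0, 0, 0.3]]}}

```text
time_s: 22.47
eef_pos: [588.5, -237.7, 49.8]
ee_rot: [0.003, 0.765, 0.645, 0.001]
force: [-1.2, 0.8, 0.3]
grip_width: 0.65
```

>>> {"fn": "play_rows", "kwargs": {"plan": [[0, 0, 0, 0, 0, 0, -1], [0, 0, 0, 0, 0, 0, -1], [0, 0, 0, 0, 0, 0, -1], [0, 0, 0, 0, 0, 0, -1], [0, 0, 0, 0, 0, 0, -1]], "grip_force": 45}}

```text
time_s: 22.88
eef_pos: [589.1, -238.0, 50.9]
ee_rot: [0.004, 0.765, 0.645, 0.001]
force: [-0.3, 0.6, -1.2]
grip_width: 0.246
```

```bash
python3 -c "
from h import *
tool()"
```

```text
t 22.88 pos [ 589.1 -238.    50.9] q [0.004 0.765 0.645 0.001] F [-0.3  0.6 -1.2] g 0.246 j [-0.57  0.73  1.34 -0.    1.07 -0.4 ]
jaw -0.1699 straighten rx,ry [0.0043 0.0061] Mw [ 0.03 -0.    0.02]
```

>>> {"fn": "play_rows", "kwargs": {"plan": [[0, 0, 15, 0, 0, 0, -1], [0, 0, 30, 0, 0, 0, -1], [0, 0, 35, 0, 0, 0, -1], [0, 0, 35, 0, 0, 0, -1], [0, 0, 35, 0, 0, 0, -1]]}}

```text
time_s: 23.3
eef_pos: [584.3, -235.1, 197.3]
ee_rot: [-0.006, 0.765, 0.644, -0.002]
force: [1.6, 0.9, -1.1]
grip_width: 0.244
```

>>> {"fn": "play_rows", "kwargs": {"plan": [[0, 0, 35, 0, 0, 0, -1], [0, 0, 35, 0, 0, 0, -1], [0, 0, 30, 0, 0, 0, -1], [0, 36, 0, 0, 0, 0, -1], [0, 36, 0, 0, 0, 0, -1]]}}

```text
time_s: 23.72
eef_pos: [583.8, -167.0, 310.7]
ee_rot: [0.001, 0.767, 0.642, -0.0]
force: [1.1, 0.7, -2.5]
grip_width: 0.239
```

```bash
python3 -c "
from h import *
tool()"
```

```text
t 23.72 pos [ 583.8 -167.   310.7] q [ 0.001  0.767  0.642 -0.   ] F [ 1.1  0.7 -2.5] g 0.239 j [-0.47  0.47  1.08 -0.    1.6  -0.29]
jaw -0.1778 straighten rx,ry [0.0019 0.001 ] Mw [-0.01 -0.03  0.04]
```

>>> {"fn": "play_rows", "kwargs": {"plan": [[1, 36, -3, 0, 0, 0, -1], [1, 36, -3, 0, 0, 0, -1], [1, 36, -3, 0, 0, 0, -1], [1, 36, -3, 0, 0, 0, -1], [1, 36, -3, 0, 0, 0, -1]]}}

```text
time_s: 24.13
eef_pos: [587.4, 19.7, 298.1]
ee_rot: [0.003, 0.768, 0.64, 0.001]
force: [0.6, 0.2, -1.2]
grip_width: 0.242
```

>>> {"fn": "play_rows", "kwargs": {"plan": [[1, 36, -3, 0, 0, 0, -1], [1, 36, -3, 0, 0, 0, -1], [0, 8, -3, 0, 0, 0, -1], [0, 0, 0, 0, 0, 0, -1], [0, 0, 0, 0, 0, 0, -1]]}}

```text
time_s: 24.55
eef_pos: [587.2, 110.5, 288.5]
ee_rot: [0.003, 0.766, 0.643, 0.001]
force: [0.6, -0.2, -1.2]
grip_width: 0.248
```

```bash
cat > go.py <<'E'
from h import *
import sys
s,M=tool(); print('go',np.round(np.array(eval(sys.argv[1]))-s['eef_pos'],1))
E
python3 go.py "[591.8,102,203]"
```

```text
t 24.55 pos [587.2 110.5 288.5] q [0.003 0.766 0.643 0.001] F [ 0.6 -0.2 -1.2] g 0.248 j [-0.01  0.45  1.16 -0.    1.53  0.16]
jaw -0.1734 straighten rx,ry [0.0026 0.0049] Mw [-0.01 -0.03  0.  ]
go [  4.6  -8.5 -85.5]
```

>>> {"fn": "play_rows", "kwargs": {"plan": [[2, -4, 0, 0.002, 0.004, -0.01, -1], [2, -4, -8, 0, 0, 0, -1], [0, 0, -12, 0, 0, 0, -1], [0, 0, -8, 0, 0, 0, -1], [0, 0, 0, 0, 0, 0, -1]]}}

```text
time_s: 24.97
eef_pos: [592.7, 94.6, 258.9]
ee_rot: [0.001, 0.772, 0.636, -0.0]
force: [-0.7, 0.4, -1.3]
grip_width: 0.247
```

```bash
python3 go.py "[591.8,102,203]"
```

```text
t 24.97 pos [592.7  94.6 258.9] q [ 0.001  0.772  0.636 -0.   ] F [-0.7  0.4 -1.3] g 0.247 j [-0.04  0.47  1.21 -0.    1.47  0.16]
jaw -0.1921 straighten rx,ry [0.0018 0.0015] Mw [ 0.01 -0.02  0.03]
go [ -0.9   7.4 -55.9]
```

>>> {"fn": "play_rows", "kwargs": {"plan": [[-1, 5, 0, 0, 0, 0, -1], [0, 1.5, 0, 0, 0, 0, -1], [-0.5, 0, -12, 0, 0, 0, -1], [-0.5, 0, -12, 0, 0, 0, -1], [0, 0, 0, 0, 0, 0, -1]]}}

```text
time_s: 25.38
eef_pos: [591.3, 100.1, 238.1]
ee_rot: [0.002, 0.773, 0.635, 0.002]
force: [-7.4, 1.1, -0.4]
grip_width: 0.245
```

>>> {"fn": "play_rows", "kwargs": {"plan": [[0, 0, -12, 0, 0, 0, -1], [0.5, 0, -10, 0, 0, 0, -1], [0.5, 0, -8, 0, 0, 0, -1], [0, 0, -2, 0, 0, 0, -1]]}}

```text
time_s: 25.72
eef_pos: [591.8, 101.1, 208.4]
ee_rot: [0.003, 0.772, 0.635, 0.002]
force: [-2.5, 0.2, 0.4]
grip_width: 0.247
```

```bash
python3 go.py "[591.8,102,203]"
```

```text
t 25.72 pos [591.8 101.1 208.4] q [0.003 0.772 0.635 0.002] F [-2.5  0.2  0.4] g 0.247 j [-0.03  0.49  1.3  -0.    1.35  0.17]
jaw -0.1936 straighten rx,ry [0.0011 0.007 ] Mw [0.08 0.53 0.02]
go [ 0.   0.9 -5.4]
```

Lower 5 mm, release, then verify with a push and withdraw.

>>> {"fn": "play_rows", "kwargs": {"plan": [[0, 0, -6, 0, 0, 0, -1], [0, 0, 0, 0, 0, 0, 0], [0, 0, 0, 0, 0, 0, 0], [0, 0, 0, 0, 0, 0, 0], [0, 0, 22, 0, 0, 0, 0]]}}

```text
time_s: 26.13
eef_pos: [592.0, 100.7, 221.0]
ee_rot: [0.002, 0.772, 0.635, 0.001]
force: [-0.3, -0.1, -1.0]
grip_width: 0.499
```

>>> {"fn": "play_rows", "kwargs": {"plan": [[-0.5, 0, 25, 0, 0, 0, -1], [-0.5, 0, 0, 0, 0, 0, -1], [0, 0, 0, 0, 0, 0, -1], [0, 0, 0, 0, 0, 0, -1]]}}

```text
time_s: 26.47
eef_pos: [593.1, 100.3, 252.1]
ee_rot: [0.005, 0.772, 0.635, 0.005]
force: [0.8, -0.1, -0.1]
grip_width: -0.004
```

>>> {"fn": "play_rows", "kwargs": {"plan": [[-1, 0, -15, 0, 0.003, 0, -1], [-0.5, 0, -15, 0, 0, 0, -1], [0, 0, -10, 0, 0, 0, -1], [0, 0, 0, 0, 0, 0, -1]]}}

```text
time_s: 26.8
eef_pos: [591.5, 100.2, 209.2]
ee_rot: [0.005, 0.772, 0.635, 0.004]
force: [-0.5, 0.4, 0.3]
grip_width: -0.0
```

```bash
python3 go.py "[591,102,160]"
```

```text
t 26.8 pos [591.5 100.2 209.2] q [0.005 0.772 0.635 0.004] F [-0.5  0.4  0.3] g -0.0 j [-0.03  0.49  1.3  -0.    1.34  0.17]
jaw -0.1947 straighten rx,ry [0.0022 0.0116] Mw [ 0.    0.01 -0.02]
go [ -0.5   1.8 -49.2]
```

>>> {"fn": "play_rows", "kwargs": {"plan": [[-0.5, 0, -12, 0, 0, 0, -1], [-0.5, 0, -12, 0, 0, 0, -1], [-0.5, 0, -12, 0, 0, 0, -1], [-0.5, 0, -12, 0, 0, 0, -1], [0, 0, 0, 0, 0, 0, -1]]}}

```text
time_s: 27.22
eef_pos: [590.6, 100.1, 161.7]
ee_rot: [0.006, 0.773, 0.635, 0.005]
force: [-4.0, 1.1, -1.2]
grip_width: -0.004
```

```bash
python3 go.py "[591,102,160]"
```

```text
t 27.22 pos [590.6 100.1 161.7] q [0.006 0.773 0.635 0.005] F [-4.   1.1 -1.2] g -0.004 j [-0.03  0.52  1.37 -0.    1.23  0.17]
jaw -0.1948 straighten rx,ry [0.0022 0.0154] Mw [0.13 0.62 0.03]
go [ 0.4  1.9 -1.7]
```

>>> {"fn": "play_rows", "kwargs": {"plan": [[0, 0, 25, 0, 0, 0, -1], [0, 0, 35, 0, 0, 0, -1], [0, 0, 38, 0, 0, 0, -1], [0, 0, 38, 0, 0, 0, -1], [-8, -36, 10, 0, 0, 0.055, 0]]}}

```text
time_s: 27.63
eef_pos: [579.6, 67.7, 311.8]
ee_rot: [0.002, 0.753, 0.658, 0.002]
force: [-0.1, -1.0, 0.3]
grip_width: 0.129
```

>>> {"fn": "play_rows", "kwargs": {"plan": [[-9, -38, 0, 0, 0, 0.055, 0.3], [-9, -38, 0, 0, 0, 0.055, 0.3], [-9, -38, 0, 0, 0, 0.055, 0.3], [-9, -38, 0, 0, 0, 0.055, 0.3], [-9, -38, 0, 0, 0, 0.055, 0.3]]}}

```text
time_s: 28.05
eef_pos: [533.2, -127.3, 321.8]
ee_rot: [0.008, 0.648, 0.762, 0.006]
force: [0.9, -0.5, -0.1]
grip_width: 0.648
```

>>> {"fn": "play_rows", "kwargs": {"plan": [[-9, -38, 0, 0, 0, 0.055, 0.3], [-9, -38, 0, 0, 0, 0.055, 0.3], [-9, -38, 0, 0, 0, 0.055, 0.3], [-9, -38, 0, 0, 0, 0.055, 0.3], [0, 0, 0, 0, 0, 0, 0.3]]}}

```text
time_s: 28.47
eef_pos: [491.7, -292.4, 326.2]
ee_rot: [0.01, 0.557, 0.831, 0.006]
force: [-0.6, -0.8, -0.5]
grip_width: 0.654
```

```bash
python3 -c "
from carve import *
tool();snap('d1.pkl')"
```

```text
t 28.47 pos [ 491.7 -292.4  326.2] q [0.01  0.557 0.831 0.006] F [-0.6 -0.8 -0.5] g 0.654 j [-0.75  0.36  1.18  0.02  1.58 -1.14]
jaw 0.39 straighten rx,ry [0.0004 0.0239] Mw [-0.   -0.01  0.  ]
```

>>> {"fn": "play_rows", "kwargs": {"plan": [[-4, -15, -20, 0, 0, 0.05, 0.3], [-3, -15, -25, 0, 0, 0.05, 0.3], [-2, -10, -25, 0, 0, 0, 0.3], [-1, 0, -20, 0, 0, 0, 0.3], [0, 0, 0, 0, 0, 0, 0.3]]}}

```text
time_s: 28.93
eef_pos: [484.0, -328.7, 238.5]
ee_rot: [0.014, 0.513, 0.858, 0.008]
force: [-1.4, 1.1, -0.8]
grip_width: 0.652
```

Run:
```python
from carve import *
tool(); snap('d2.pkl')
for n in 'BD': print(n,top(['d1.pkl','d2.pkl'],CO[n]),top(['p1.pkl','p2.pkl','d1.pkl','d2.pkl'],CO[n]),top(['p1.pkl','d2.pkl'],CO[n]))
```

```text
t 28.93 pos [ 484.  -328.7  238.5] q [0.014 0.513 0.858 0.008] F [-1.4  1.1 -0.8] g 0.652 j [-0.81  0.43  1.32  0.02  1.37 -1.3 ]
jaw 0.4938 straighten rx,ry [0.0011 0.0316] Mw [ 0.01 -0.01  0.03]
B {'c': array([ 574.9, -363.8]), 'mom': array([ 575.9, -362.9]), 'short': 40.5, 'long': 45.5, 'ang_short': np.float64(1.07)} {'c': array([ 578.8, -365.6]), 'mom': array([ 579.5, -364.9]), 'short': 33.7, 'long': 39.7, 'ang_short': np.float64(-0.492)} {'c': array([ 575.1, -364.1]), 'mom': array([ 577.1, -362.7]), 'short': 40.6, 'long': 46.3, 'ang_short': np.float64(1.07)}
D {'c': array([ 485.2, -326.7]), 'mom': array([ 485.4, -327.1]), 'short': 23.0, 'long': 48.2, 'ang_short': np.float64(0.44)} {'c': array([ 486.7, -329.9]), 'mom': array([ 486.8, -329.8]), 'short': 23.0, 'long': 41.2, 'ang_short': np.float64(0.44)} {'c': array([ 485.1, -326.7]), 'mom': array([ 485.6, -327.5]), 'short': 23.7, 'long': 47.9, 'ang_short': np.float64(0.464)}
```

>>> {"fn": "play_rows", "kwargs": {"plan": [[3, -1, -10, 0, 0.03, -0.05, 0.3], [-1.2, 0.8, -28, 0, 0, 0, 0.3], [-1.2, 0.8, -28, 0, 0, 0, 0.3], [-1.2, 0.8, -28, 0, 0, 0, 0.3], [0, 0, 0, 0, 0, 0, 0.3]]}}

```text
time_s: 29.4
eef_pos: [489.3, -325.9, 155.8]
ee_rot: [0.011, 0.534, 0.845, -0.003]
force: [-1.1, -0.5, 0.1]
grip_width: 0.646
```

```bash
python3 go.py "[486.8,-330,49]"
```

```text
t 29.4 pos [ 489.3 -325.9  155.8] q [ 0.011  0.534  0.845 -0.003] F [-1.1 -0.5  0.1] g 0.646 j [-0.79  0.5   1.42 -0.    1.19 -1.23]
jaw 0.4445 straighten rx,ry [0.0162 0.015 ] Mw [0.02 0.04 0.04]
go [  -2.5   -4.1 -106.8]
```

>>> {"fn": "play_rows", "kwargs": {"plan": [[-2.5, -4, -14, 0.016, 0.015, 0, 0.3], [-1, 0.6, -20, 0, 0, 0, 0.3], [-1, 0.6, -20, 0, 0, 0, 0.3], [-1, 0.6, -18, 0, 0, 0, 0.3], [0, 0, 0, 0, 0, 0, 0.3]]}}

```text
time_s: 29.82
eef_pos: [490.7, -329.5, 96.5]
ee_rot: [0.009, 0.533, 0.846, -0.002]
force: [-0.5, 0.8, -1.0]
grip_width: 0.646
```

```bash
python3 go.py "[486.8,-330,49]"
```

```text
t 29.82 pos [ 490.7 -329.5   96.5] q [ 0.009  0.533  0.846 -0.002] F [-0.5  0.8 -1. ] g 0.646 j [-0.79  0.58  1.47  0.    1.08 -1.24]
jaw 0.4475 straighten rx,ry [0.0123 0.0129] Mw [-0.    0.01  0.05]
go [ -3.9  -0.5 -47.5]
```

>>> {"fn": "play_rows", "kwargs": {"plan": [[-4, -0.5, -10, 0.012, 0.013, 0, 0.3], [-0.5, 0.3, -11, 0, 0, 0, 0.3], [-0.5, 0.3, -11, 0, 0, 0, 0.3], [-0.5, 0, -10, 0, 0, 0, 0.3], [0, 0, -5, 0, 0, 0, 0.3]]}}

```text
time_s: 30.23
eef_pos: [489.0, -331.8, 55.2]
ee_rot: [0.006, 0.532, 0.847, -0.001]
force: [0.5, 0.5, 0.6]
grip_width: 0.653
```

>>> {"fn": "play_rows", "kwargs": {"plan": [[0, 0, 0, 0, 0, 0, -1], [0, 0, 0, 0, 0, 0, -1], [0, 0, 0, 0, 0, 0, -1], [0, 0, 0, 0, 0, 0, -1], [0, 0, 0, 0, 0, 0, -1]], "grip_force": 45}}

```text
time_s: 30.65
eef_pos: [488.8, -331.7, 54.5]
ee_rot: [0.005, 0.532, 0.847, -0.001]
force: [0.0, 0.5, -0.8]
grip_width: 0.248
```

>>> {"fn": "play_rows", "kwargs": {"plan": [[0, 0, 15, 0, 0, 0, -1], [0, 0, 30, 0, 0, 0, -1], [0, 0, 35, 0, 0, 0, -1], [0, 0, 35, 0, 0, 0, -1], [0, 0, 35, 0, 0, 0, -1]]}}

```text
time_s: 31.07
eef_pos: [485.1, -328.1, 202.4]
ee_rot: [-0.003, 0.532, 0.847, 0.001]
force: [0.0, -0.6, -2.5]
grip_width: 0.242
```

>>> {"fn": "play_rows", "kwargs": {"plan": [[0, 0, 35, 0, 0, 0, -1], [0, 0, 35, 0, 0, -0.05, -1], [4, 15, 30, 0, 0, -0.05, -1], [9, 36, 0, 0, 0, -0.05, -1], [9, 36, 0, 0, 0, -0.05, -1]]}}

```text
time_s: 31.48
eef_pos: [506.0, -244.2, 316.1]
ee_rot: [0.004, 0.62, 0.784, -0.0]
force: [1.5, 0.1, -2.0]
grip_width: 0.241
```

>>> {"fn": "play_rows", "kwargs": {"plan": [[9, 36, 0, 0, 0, -0.05, -1], [9, 36, 0, 0, 0, -0.05, -1], [9, 36, 0, 0, 0, -0.05, -1], [9, 36, 0, 0, 0, -0.05, -1], [9, 36, 0, 0, 0, -0.05, -1]]}}

```text
time_s: 31.9
eef_pos: [551.1, -56.3, 319.2]
ee_rot: [0.007, 0.719, 0.695, -0.0]
force: [0.1, -1.2, -1.2]
grip_width: 0.244
```

```bash
python3 go.py "[591.8,102,285]"
```

```text
t 31.9 pos [551.1 -56.3 319.2] q [ 0.007  0.719  0.695 -0.   ] F [ 0.1 -1.2 -1.2] g 0.244 j [-0.31  0.33  1.25 -0.01  1.55 -0.28]
jaw -0.0337 straighten rx,ry [0.0101 0.0087] Mw [-0.03 -0.03  0.03]
go [ 40.7 158.3 -34.2]
```

>>> {"fn": "play_rows", "kwargs": {"plan": [[9.5, 36, -8, 0.01, 0.009, -0.038, -1], [9.5, 36, -8, 0, 0, -0.038, -1], [9.5, 36, -8, 0, 0, -0.038, -1], [9.5, 36, -6, 0, 0, -0.038, -1], [2, 5, 0, 0, 0, 0, -1]]}}

```text
time_s: 32.32
eef_pos: [591.4, 105.9, 289.4]
ee_rot: [0.0, 0.772, 0.636, 0.001]
force: [-0.0, -0.2, -1.5]
grip_width: 0.244
```

>>> {"fn": "play_rows", "kwargs": {"plan": [[0, 0, 0, 0, 0, 0, -1], [0, 0, 0, 0, 0, 0, -1]]}}

```text
time_s: 32.48
eef_pos: [591.2, 108.2, 288.8]
ee_rot: [0.0, 0.77, 0.638, 0.0]
force: [-0.4, -0.1, -1.0]
grip_width: 0.241
```

```bash
python3 go.py "[591.8,102,208]"
```

```text
t 32.48 pos [591.2 108.2 288.8] q [0.    0.77  0.638 0.   ] F [-0.4 -0.1 -1. ] g 0.241 j [-0.01  0.46  1.15  0.    1.54  0.17]
jaw -0.1876 straighten rx,ry [-0.0004  0.0008] Mw [ 0.04  0.02 -0.01]
go [  0.6  -6.2 -80.8]
```

>>> {"fn": "play_rows", "kwargs": {"plan": [[0.3, -3, 0, 0, 0, 0, -1], [0, -1.5, -10, 0, 0, 0, -1], [-0.4, 0, -12, 0, 0, 0, -1], [0, 0, 0, 0, 0, 0, -1]]}}

```text
time_s: 32.82
eef_pos: [591.0, 98.7, 266.4]
ee_rot: [0.001, 0.771, 0.636, 0.001]
force: [0.2, -0.8, -1.6]
grip_width: 0.24
```

```bash
python3 go.py "[591.8,102,208]"
```

```text
t 32.82 pos [591.   98.7 266.4] q [0.001 0.771 0.636 0.001] F [ 0.2 -0.8 -1.6] g 0.24 j [-0.03  0.46  1.2  -0.    1.48  0.16]
jaw -0.1916 straighten rx,ry [0.0005 0.0029] Mw [-0.01  0.04  0.05]
go [  0.8   3.3 -58.4]
```

>>> {"fn": "play_rows", "kwargs": {"plan": [[0.5, 2.5, -8, 0, 0.003, 0, -1], [0, 0, -12, 0, 0, 0, -1], [0, 0, -12, 0, 0, 0, -1], [0, 0, -10, 0, 0, 0, -1], [0.3, 0, -8, 0, 0, 0, -1]]}}

```text
time_s: 33.23
eef_pos: [591.8, 98.6, 218.6]
ee_rot: [0.001, 0.773, 0.635, 0.002]
force: [-2.0, -0.1, 1.1]
grip_width: 0.247
```

>>> {"fn": "play_rows", "kwargs": {"plan": [[0.3, 0, -8, 0, 0, 0, -1], [0.3, 0, -5, 0, 0, 0, -1], [0, 0, 0, 0, 0, 0, -1]]}}

```text
time_s: 33.48
eef_pos: [591.5, 98.0, 202.1]
ee_rot: [-0.0, 0.773, 0.634, 0.0]
force: [-2.1, 0.9, 0.0]
grip_width: 0.243
```

```bash
python3 go.py "[591.8,102,205]"
```

```text
t 33.48 pos [591.5  98.  202.1] q [-0.     0.773  0.634  0.   ] F [-2.1  0.9  0. ] g 0.243 j [-0.03  0.5   1.3   0.    1.34  0.17]
jaw -0.1968 straighten rx,ry [-0.0007  0.0004] Mw [ 0.16  0.44 -0.04]
go [0.3 4.  2.9]
```

>>> {"fn": "play_rows", "kwargs": {"plan": [[0, 0, 0, 0, 0, 0, 0], [0, 0, 0, 0, 0, 0, 0], [0, 0, 0, 0, 0, 0, 0], [0, 0, 20, 0, 0, 0, 0], [0, 0, 25, 0, 0, 0, 0]]}}

```text
time_s: 33.9
eef_pos: [591.7, 97.5, 244.7]
ee_rot: [-0.001, 0.773, 0.634, -0.001]
force: [-0.0, 0.2, 0.2]
grip_width: 0.503
```

>>> {"fn": "play_rows", "kwargs": {"plan": [[-0.5, 0, 10, 0, 0, 0, -1], [-0.5, 0, 0, 0, 0, 0, -1], [-0.5, 0, 0, 0, 0, 0, -1], [0, 0, 0, 0, 0, 0, -1]]}}

```text
time_s: 34.23
eef_pos: [591.9, 97.4, 259.6]
ee_rot: [0.003, 0.773, 0.634, 0.003]
force: [-0.1, -0.2, -1.2]
grip_width: 0.0
```

>>> {"fn": "play_rows", "kwargs": {"plan": [[-1, 0, -18, 0, 0.003, 0, -1], [-0.5, 0, -15, 0, 0, 0, -1], [0, 0, -10, 0, 0, 0, -1], [0, 0, 0, 0, 0, 0, -1]]}}

```text
time_s: 34.57
eef_pos: [589.3, 97.3, 211.4]
ee_rot: [0.0, 0.773, 0.634, 0.0]
force: [0.4, 0.8, 0.3]
grip_width: -0.003
```

```bash
python3 go.py "[591,102,160]"
```

```text
t 34.57 pos [589.3  97.3 211.4] q [0.    0.773 0.634 0.   ] F [0.4 0.8 0.3] g -0.003 j [-0.03  0.49  1.3  -0.    1.36  0.17]
jaw -0.1976 straighten rx,ry [0.0003 0.001 ] Mw [0.01 0.01 0.03]
go [  1.7   4.7 -51.4]
```

>>> {"fn": "play_rows", "kwargs": {"plan": [[-0.5, 0, -12, 0, 0, 0, -1], [-0.5, 0, -12, 0, 0, 0, -1], [-0.5, 0, -12, 0, 0, 0, -1], [-0.5, 0, -12, 0, 0, 0, -1], [0, 0, 0, 0, 0, 0, -1]]}}

```text
time_s: 34.98
eef_pos: [587.2, 97.3, 161.5]
ee_rot: [0.0, 0.773, 0.634, 0.0]
force: [-3.5, 0.2, -0.5]
grip_width: -0.001
```

```bash
python3 go.py "[591,102,160]"
```

```text
t 34.98 pos [587.2  97.3 161.5] q [0.    0.773 0.634 0.   ] F [-3.5  0.2 -0.5] g -0.001 j [-0.03  0.52  1.37 -0.    1.24  0.17]
jaw -0.1976 straighten rx,ry [0.0003 0.0012] Mw [0.09 0.53 0.01]
go [ 3.8  4.7 -1.5]
```

>>> {"fn": "play_rows", "kwargs": {"plan": [[0, 0, 25, 0, 0, 0, -1], [0, 0, 35, 0, 0, 0, -1], [0, 0, 38, 0, 0, 0, -1], [0, 0, 38, 0, 0, 0, -1], [0, -38, 5, 0, 0, -0.025, 0]]}}

```text
time_s: 35.4
eef_pos: [583.3, 63.5, 306.5]
ee_rot: [-0.003, 0.779, 0.627, -0.003]
force: [0.3, -0.6, 0.6]
grip_width: 0.128
```

>>> {"fn": "play_rows", "kwargs": {"plan": [[0, -40, 0, 0, 0, -0.025, 0.3], [0, -40, 0, 0, 0, -0.025, 0.3], [0, -40, 0, 0, 0, -0.025, 0.3], [0, -40, 0, 0, 0, -0.025, 0.3], [0, -40, 0, 0, 0, -0.025, 0.3]]}}

```text
time_s: 35.82
eef_pos: [582.7, -141.9, 314.9]
ee_rot: [0.001, 0.817, 0.577, 0.001]
force: [0.8, 0.2, -0.2]
grip_width: 0.649
```

>>> {"fn": "play_rows", "kwargs": {"plan": [[0, -40, -5, 0, 0, -0.03, 0.3], [0, -40, -5, 0, 0, -0.03, 0.3], [0, -40, -5, 0, 0, -0.03, 0.3], [0, -20, 0, 0, 0, -0.03, 0.3], [0, 0, 0, 0, 0, 0, 0.3]]}}

```text
time_s: 36.23
eef_pos: [579.5, -294.9, 301.6]
ee_rot: [0.002, 0.854, 0.521, 0.0]
force: [0.6, -0.5, 1.0]
grip_width: 0.649
```

```bash
python3 -c "
from carve import *
tool();snap('b1.pkl')"
```

```text
t 36.23 pos [ 579.5 -294.9  301.6] q [0.002 0.854 0.521 0.   ] F [ 0.6 -0.5  1. ] g 0.649 j [-0.65  0.58  0.93 -0.    1.63 -0.17]
jaw -0.4753 straighten rx,ry [0.0037 0.0033] Mw [0.01 0.04 0.01]
```

>>> {"fn": "play_rows", "kwargs": {"plan": [[0, -25, -20, 0, 0, 0, 0.3], [-1, -25, -20, 0, 0, 0, 0.3], [-1, -15, -20, 0, 0, 0, 0.3], [-1, 0, -20, 0, 0, 0, 0.3], [0, 0, 0, 0, 0, 0, 0.3]]}}

```text
time_s: 36.7
eef_pos: [578.5, -355.0, 223.3]
ee_rot: [0.005, 0.851, 0.525, 0.002]
force: [-0.7, 1.0, -0.9]
grip_width: 0.647
```

Run:
```python
from carve import *
tool(); snap('b2.pkl')
for n in 'B': print(n,top(['b1.pkl','b2.pkl'],CO[n]),top(['p1.pkl','p2.pkl','b2.pkl'],CO[n]),top(['d1.pkl','b2.pkl'],CO[n]))
```

```text
t 36.7 pos [ 578.5 -355.   223.3] q [0.005 0.851 0.525 0.002] F [-0.7  1.  -0.9] g 0.647 j [-0.72  0.67  0.97  0.    1.49 -0.26]
jaw -0.4642 straighten rx,ry [0.0053 0.0087] Mw [0.04 0.02 0.02]
B {'c': array([ 586.3, -364. ]), 'mom': array([ 585.8, -364.3]), 'short': 23.7, 'long': 49.0, 'ang_short': np.float64(-0.464)} {'c': array([ 584.9, -366.2]), 'mom': array([ 584.3, -366.7]), 'short': 23.3, 'long': 43.8, 'ang_short': np.float64(-0.464)} {'c': array([ 585. , -366.3]), 'mom': array([ 584.4, -367.3]), 'short': 23.5, 'long': 43.6, 'ang_short': np.float64(-0.464)}
```

>>> {"fn": "play_rows", "kwargs": {"plan": [[5, -13, -8, 0.005, 0.009, 0, 0.3], [-1.2, 0.6, -28, 0, 0, 0, 0.3], [-1.2, 0.6, -28, 0, 0, 0, 0.3], [-1.2, 0.6, -25, 0, 0, 0, 0.3], [0, 0, 0, 0, 0, 0, 0.3]]}}

```text
time_s: 37.17
eef_pos: [585.6, -362.2, 147.2]
ee_rot: [0.009, 0.848, 0.529, 0.003]
force: [-0.4, 0.9, -0.9]
grip_width: 0.657
```

```bash
python3 go.py "[583.7,-368,51]"
```

```text
t 37.17 pos [ 585.6 -362.2  147.2] q [0.009 0.848 0.529 0.003] F [-0.4  0.9 -0.9] g 0.657 j [-0.72  0.73  1.06  0.    1.33 -0.27]
jaw -0.4552 straighten rx,ry [0.0126 0.0148] Mw [0.03 0.03 0.03]
go [ -1.9  -5.8 -96.2]
```

>>> {"fn": "play_rows", "kwargs": {"plan": [[-2, -6, -12, 0.012, 0.015, -0.01, 0.3], [-1, 0.3, -20, 0, 0, 0, 0.3], [-1, 0.3, -20, 0, 0, 0, 0.3], [-1, 0.3, -14, 0, 0, 0, 0.3], [0, 0, 0, 0, 0, 0, 0.3]]}}

```text
time_s: 37.58
eef_pos: [587.0, -365.4, 95.1]
ee_rot: [0.008, 0.849, 0.528, 0.002]
force: [0.8, 0.3, -0.2]
grip_width: 0.652
```

```bash
python3 go.py "[583.7,-368,51]"
```

```text
t 37.58 pos [ 587.  -365.4   95.1] q [0.008 0.849 0.528 0.002] F [ 0.8  0.3 -0.2] g 0.652 j [-0.73  0.79  1.1   0.    1.24 -0.27]
jaw -0.4583 straighten rx,ry [0.0112 0.0128] Mw [-0.03 -0.01 -0.01]
go [ -3.3  -2.6 -44.1]
```

>>> {"fn": "play_rows", "kwargs": {"plan": [[-3.3, -2.6, -10, 0.011, 0.013, 0, 0.3], [-0.6, 0.3, -11, 0, 0, 0, 0.3], [-0.6, 0.3, -11, 0, 0, 0, 0.3], [-0.5, 0, -11, 0, 0, 0, 0.3], [0, 0, -6, 0, 0, 0, 0.3]]}}

```text
time_s: 38.0
eef_pos: [585.6, -368.6, 52.4]
ee_rot: [0.006, 0.849, 0.529, 0.002]
force: [-0.1, 1.2, -0.1]
grip_width: 0.649
```

>>> {"fn": "play_rows", "kwargs": {"plan": [[0, 0, 0, 0, 0, 0, -1], [0, 0, 0, 0, 0, 0, -1], [0, 0, 0, 0, 0, 0, -1], [0, 0, 0, 0, 0, 0, -1], [0, 0, 0, 0, 0, 0, -1]], "grip_force": 45}}

```text
time_s: 38.42
eef_pos: [585.2, -368.3, 50.9]
ee_rot: [0.005, 0.849, 0.529, 0.001]
force: [-0.0, -0.5, -1.0]
grip_width: 0.248
```

>>> {"fn": "play_rows", "kwargs": {"plan": [[0, 0, 15, 0, 0, 0, -1], [0, 0, 30, 0, 0, 0, -1], [0, 0, 35, 0, 0, 0, -1], [0, 0, 35, 0, 0, 0, -1], [0, 0, 35, 0, 0, 0, -1]]}}

```text
time_s: 38.83
eef_pos: [581.2, -364.8, 196.9]
ee_rot: [-0.004, 0.849, 0.529, -0.001]
force: [0.1, -0.9, -1.1]
grip_width: 0.246
```

>>> {"fn": "play_rows", "kwargs": {"plan": [[0, 0, 35, 0, 0, 0, -1], [0, 0, 35, 0, 0, 0.025, -1], [0, 15, 30, 0, 0, 0.025, -1], [0, 36, 0, 0, 0, 0.025, -1], [0, 38, 0, 0, 0, 0.025, -1]]}}

```text
time_s: 39.25
eef_pos: [579.9, -280.1, 310.5]
ee_rot: [0.003, 0.823, 0.569, 0.0]
force: [0.6, 0.9, -2.0]
grip_width: 0.246
```

>>> {"fn": "play_rows", "kwargs": {"plan": [[0, 38, 0, 0, 0, 0.025, -1], [0, 38, 0, 0, 0, 0.025, -1], [0, 38, 0, 0, 0, 0.025, -1], [0, 38, 0, 0, 0, 0.025, -1], [0, 38, 0, 0, 0, 0.025, -1]]}}

```text
time_s: 39.67
eef_pos: [577.8, -82.3, 313.4]
ee_rot: [0.005, 0.784, 0.62, 0.002]
force: [1.2, 0.2, -1.8]
grip_width: 0.24
```

```bash
python3 go.py "[591.8,102,285]"
```

```text
t 39.67 pos [577.8 -82.3 313.4] q [0.005 0.784 0.62  0.002] F [ 1.2  0.2 -1.8] g 0.24 j [-0.34  0.4   1.16 -0.    1.57 -0.11]
jaw -0.2328 straighten rx,ry [0.0062 0.0091] Mw [ 0.05 -0.03  0.06]
go [ 14.  184.3 -28.4]
```

>>> {"fn": "play_rows", "kwargs": {"plan": [[3, 37, -6, 0.006, 0.009, 0.015, -1], [3, 37, -6, 0, 0, 0.015, -1], [3, 37, -6, 0, 0, 0.015, -1], [3, 37, -6, 0, 0, 0, -1], [2, 21, -2, 0, 0, 0, -1]]}}

```text
time_s: 40.08
eef_pos: [589.7, 98.2, 289.5]
ee_rot: [0.001, 0.768, 0.64, 0.002]
force: [0.3, 0.0, -1.4]
grip_width: 0.248
```

>>> {"fn": "play_rows", "kwargs": {"plan": [[0, 0, 0, 0, 0, 0, -1], [0, 0, 0, 0, 0, 0, -1], [0, 0, -10, 0, 0, 0, -1], [0, 0, -10, 0, 0, 0, -1], [0, 0, 0, 0, 0, 0, -1]]}}

```text
time_s: 40.5
eef_pos: [589.0, 101.1, 267.7]
ee_rot: [0.001, 0.767, 0.642, 0.002]
force: [0.4, -0.7, -2.0]
grip_width: 0.245
```

```bash
python3 go.py "[591.8,102,205]"
```

```text
t 40.5 pos [589.  101.1 267.7] q [0.001 0.767 0.642 0.002] F [ 0.4 -0.7 -2. ] g 0.245 j [-0.03  0.45  1.2   0.    1.48  0.15]
jaw -0.1771 straighten rx,ry [-0.0006  0.0045] Mw [ 0.02 -0.    0.  ]
go [  2.8   0.9 -62.7]
```

Now insert, release, push, and withdraw towards the key.

>>> {"fn": "play_rows", "kwargs": {"plan": [[2.5, 1, -10, 0, 0.004, -0.01, -1], [0, 0, -12, 0, 0, 0, -1], [0, 0, -12, 0, 0, 0, -1], [0, 0, -10, 0, 0, 0, -1], [0.3, 0, -8, 0, 0, 0, -1]]}}

```text
time_s: 40.92
eef_pos: [592.3, 98.8, 215.0]
ee_rot: [0.0, 0.773, 0.635, 0.001]
force: [-3.9, 0.5, 0.6]
grip_width: 0.244
```

>>> {"fn": "play_rows", "kwargs": {"plan": [[0.3, 0, -8, 0, 0, 0, -1], [0.3, 0, -5, 0, 0, 0, -1], [0, 0, 0, 0, 0, 0, -1]]}}

```text
time_s: 41.17
eef_pos: [592.1, 97.9, 197.9]
ee_rot: [-0.002, 0.773, 0.634, -0.001]
force: [-3.0, -0.2, -0.3]
grip_width: 0.249
```

```bash
python3 go.py "[591.8,102,205]"
```

```text
t 41.17 pos [592.1  97.9 197.9] q [-0.002  0.773  0.634 -0.001] F [-3.  -0.2 -0.3] g 0.249 j [-0.03  0.51  1.3   0.    1.33  0.16]
jaw -0.1972 straighten rx,ry [-0.0016 -0.003 ] Mw [0.2  0.38 0.05]
go [-0.3  4.1  7.1]
```

>>> {"fn": "play_rows", "kwargs": {"plan": [[0, 0, 0, 0, 0, 0, 0], [0, 0, 0, 0, 0, 0, 0], [0, 0, 0, 0, 0, 0, 0], [0, 0, 20, 0, 0, 0, 0], [0, 0, 25, 0, 0, 0, 0]]}}

```text
time_s: 41.58
eef_pos: [590.3, 97.8, 239.5]
ee_rot: [-0.005, 0.773, 0.634, -0.004]
force: [-0.2, -0.1, -0.4]
grip_width: 0.495
```

>>> {"fn": "play_rows", "kwargs": {"plan": [[-0.5, 0, 10, 0, 0, 0, -1], [-0.5, 0, 0, 0, 0, 0, -1], [-0.5, 0, 0, 0, 0, 0, -1], [0, 0, 0, 0, 0, 0, -1]]}}

```text
time_s: 41.92
eef_pos: [591.0, 97.5, 255.0]
ee_rot: [-0.001, 0.774, 0.634, 0.0]
force: [-0.1, -0.2, -0.9]
grip_width: -0.002
```

>>> {"fn": "play_rows", "kwargs": {"plan": [[-1, 0, -18, 0, 0.003, 0, -1], [-0.5, 0, -15, 0, 0, 0, -1], [0, 0, -10, 0, 0, 0, -1], [0, 0, 0, 0, 0, 0, -1]]}}

```text
time_s: 42.25
eef_pos: [588.6, 97.4, 207.0]
ee_rot: [-0.002, 0.774, 0.634, -0.002]
force: [-0.4, -0.3, -0.9]
grip_width: 0.003
```

```bash
python3 go.py "[591,102,160]"
```

```text
t 42.25 pos [588.6  97.4 207. ] q [-0.002  0.774  0.634 -0.002] F [-0.4 -0.3 -0.9] g 0.003 j [-0.03  0.49  1.3   0.    1.35  0.17]
jaw -0.1982 straighten rx,ry [-0.0009 -0.0063] Mw [0.04 0.01 0.03]
go [  2.4   4.6 -47. ]
```

>>> {"fn": "play_rows", "kwargs": {"plan": [[-0.5, 0, -12, 0, 0, 0, -1], [-0.5, 0, -12, 0, 0, 0, -1], [-0.5, 0, -12, 0, 0, 0, -1], [-0.5, 0, -12, 0, 0, 0, -1], [0, 0, 0, 0, 0, 0, -1]]}}

```text
time_s: 42.67
eef_pos: [586.7, 97.4, 157.4]
ee_rot: [-0.002, 0.774, 0.634, -0.002]
force: [-3.4, 0.9, -1.2]
grip_width: -0.002
```

```bash
python3 go.py "[591,102,160]"
```

```text
t 42.67 pos [586.7  97.4 157.4] q [-0.002  0.774  0.634 -0.002] F [-3.4  0.9 -1.2] g -0.002 j [-0.03  0.53  1.38  0.    1.24  0.17]
jaw -0.1982 straighten rx,ry [-0.0009 -0.0053] Mw [ 0.13  0.47 -0.05]
go [4.3 4.6 2.6]
```

>>> {"fn": "play_rows", "kwargs": {"plan": [[0, 0, 25, 0, 0, 0, -1], [0, 0, 35, 0, 0, 0, -1], [0, 0, 38, 0, 0, 0, -1], [0, 0, 38, 0, 0, 0, -1], [-20, -36, 5, 0, 0, 0.08, 0]]}}

```text
time_s: 43.08
eef_pos: [565.2, 64.7, 302.5]
ee_rot: [-0.004, 0.746, 0.665, -0.005]
force: [1.0, -1.3, -0.1]
grip_width: 0.125
```

>>> {"fn": "play_rows", "kwargs": {"plan": [[-20, -30, 0, 0, 0, 0.08, 0], [-38, 0, 0, 0, 0, 0.08, 0], [-38, 0, 0, 0, 0, 0.08, 0], [-10, 10, 0, 0, 0, 0, 0], [0, 0, 0, 0, 0, 0, 0]]}}

```text
time_s: 43.5
eef_pos: [454.2, 39.2, 308.6]
ee_rot: [0.001, 0.657, 0.754, -0.003]
force: [-0.2, -0.0, -0.1]
grip_width: 0.501
```

Run:
```python
import sys; sys.argv=['','[463,168,174]']
exec(open('go.py').read())
W=cap('wrist','w5'); S=cap('side','s5'); T=cap('top','t5')
b=proj(W,[592,102,198],True); print(b)
A=cv2.resize(W['img'],(400,300),interpolation=cv2.INTER_AREA); 
B=cv2.resize(S['img'][100:250,190:340],(300,300),interpolation=cv2.INTER_CUBIC)
a2=cv2.resize(T['img'][110:330,120:420],(400,293)); b2=cv2.resize(S['img'][210:330,180:340],(300,293)) if 0 else cv2.resize(S['img'][200:350,190:340],(300,293))
cv2.imwrite('pics/c11.png',np.vstack([np.hstack([A,B]),np.hstack([a2,b2])]))
```

```text
t 43.5 pos [454.2  39.2 308.6] q [ 0.001  0.657  0.754 -0.003] F [-0.2 -0.  -0.1] g 0.501 j [-0.17  0.11  1.55 -0.01  1.48 -0.3 ]
jaw 0.1369 straighten rx,ry [ 0.0064 -0.0019] Mw [-0.02 -0.   -0.03]
go [   8.8  128.8 -134.6]
[411.25020421 146.54920662]
```

View pics/c11.png

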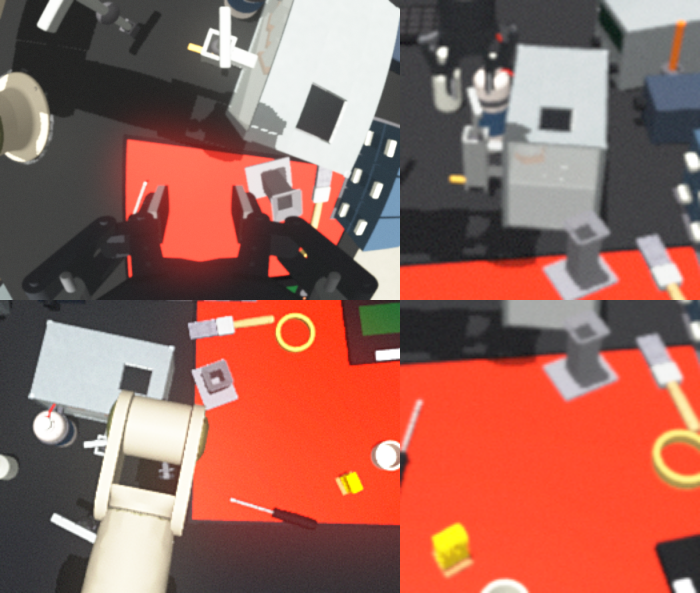

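All four coolers are gone, only the yellow decoy is left, and the flap is shut flush. The key stands on the stem with its pointer along -x. The bar's ends in the wrist tile are about (222,8) and (229,68). Next I go above the key.

Run:
```python
from h import *
W=optics.capture('wrist'); k=.78125
a,b=[onz(W,x/k,y/k,197,True)[:2] for x,y in((222,8),(229,68))]; d=a-b; print(a,b,np.linalg.norm(d),(a+b)/2,'jaw',np.arctan2(d[1],d[0])-np.pi/2)
```

```text
[457.63991816 198.55275695] [474.28725145 132.05582106] 68.54907868208498 [465.96358481 165.30428901] jaw 0.2453055766920451
```

>>> {"fn": "play_rows", "kwargs": {"plan": [[2, 30, 0, 0.006, 0, 0, 0], [2, 32, 0, 0, 0, 0, 0], [2, 32, 0, 0, 0, 0, 0], [2, 25, -5, 0, 0, 0, 0], [0, 0, 0, 0, 0, 0, 0]]}}

```text
time_s: 44.12
eef_pos: [469.5, 160.4, 300.1]
ee_rot: [-0.002, 0.66, 0.751, -0.002]
force: [0.1, -0.1, -0.6]
grip_width: 0.496
```

Run:
```python
import sys; sys.argv=['','[463,168,174]']
exec(open('go.py').read())
W=cap('wrist','w6'); g=W['img']; h=cv2.cvtColor(g,cv2.COLOR_BGR2HSV)
c=proj(W,[463.5,168,197],True); print('bar pred',c)
# rectify plane z=197 around key and look for the bright bar
G=np.arange(-60,60,.5); X,Y=np.meshgrid(463.5+G,168+G); P=np.stack([X.ravel(),Y.ravel(),np.full(X.size,197.)]); T=W['world_to_cam']; q=T[:3,:3]@P+T[:3,3:4]; x,y,z=q[0],-q[1],-q[2]; r=np.hypot(x,y); kk=np.arctan2(r,z)/r
u=(W['cx']+W['fx']*x*kk).reshape(X.shape).astype(np.float32);v=(W['cy']+W['fy']*y*kk).reshape(X.shape).astype(np.float32)
R=cv2.remap(g,u,v,cv2.INTER_LINEAR); cv2.imwrite('pics/rect.png',cv2.resize(R[::-1],(560,560)))
for t in(100,120,140,160,180,200):
    m=(R.min(2)>t).astype(np.uint8); n,l,s,cc=cv2.connectedComponentsWithStats(m)
    for j in range(1,n):
        if s[j,4]>800:
            cn=max(cv2.findContours((l==j).astype(np.uint8),0,1)[0],key=cv2.contourArea); (cx,cy),(w,hh),a=cv2.minAreaRect(cn); print(t,s[j,4]/4,'c',403.5+cx/2,108+cy/2,'w,h',w/2,hh/2,'a',np.radians(a))
```

```text
t 44.12 pos [469.5 160.4 300.1] q [-0.002  0.66   0.751 -0.002] F [ 0.1 -0.1 -0.6] g 0.496 j [ 0.09  0.21  1.45 -0.    1.49 -0.04]
jaw 0.1296 straighten rx,ry [ 0.0007 -0.0065] Mw [-0.02  0.01 -0.03]
go [  -6.5    7.6 -126.1]
bar pred [251.36652131 184.16096673]
100 5748.75 c 483.49998474121094 167.74999237060547 w,h 78.99998474121094 119.49998474121094 a -0.0
120 5357.5 c 483.75000762939453 167.74999237060547 w,h 119.49998474121094 78.49998474121094 a 1.5707963267948966
140 4755.75 c 483.75000762939453 167.74999237060547 w,h 119.49998474121094 78.49998474121094 a 1.5707963267948966
160 3038.25 c 498.5 167.75 w,h 119.5 49.0 a 1.5707963267948966
160 623.25 c 456.55244064331055 167.50555801391602 w,h 20.551401138305664 68.1028823852539 a 0.10566557678080142
180 1803.75 c 511.0658493041992 167.62290573120117 w,h 119.85978698730469 21.72842025756836 a 1.4745041449447926
180 212.25 c 459.36288833618164 181.51649475097656 w,h 10.125907897949219 24.066059112548828 a 0.0454232791877442
```

>>> {"fn": "play_rows", "kwargs": {"plan": [[-2.5, 3.5, 0, 0.017, -0.014, 0.06, 0], [-2.5, 3.5, 0, 0, 0, 0, 0], [0, 0, -25, 0, 0, 0, 0], [0, 0, -25, 0, 0, 0, 0], [0, 0, 0, 0, 0, 0, 0]]}}

```text
time_s: 44.58
eef_pos: [467.7, 163.8, 248.9]
ee_rot: [-0.001, 0.639, 0.769, 0.008]
force: [0.2, 0.0, -0.7]
grip_width: 0.5
```

>>> {"fn": "play_rows", "kwargs": {"plan": [[0, 0, -15, 0, 0, 0, 0], [0, 0, 0, 0, 0, 0, 0]]}}

```text
time_s: 44.75
eef_pos: [468.5, 162.6, 234.4]
ee_rot: [-0.001, 0.64, 0.768, 0.007]
force: [-0.7, -0.0, -0.5]
grip_width: 0.501
```

```bash
python3 go.py "[464.3,168,174]"
```

```text
t 44.75 pos [468.5 162.6 234.4] q [-0.001  0.64   0.768  0.007] F [-0.7 -0.  -0.5] g 0.501 j [ 0.09  0.24  1.59  0.01  1.31 -0.09]
jaw 0.1804 straighten rx,ry [-0.0128  0.0075] Mw [-0.04  0.07 -0.01]
go [ -4.2   5.4 -60.4]
```

>>> {"fn": "play_rows", "kwargs": {"plan": [[-3, 3.5, 0, 0, 0, 0.01, 0], [-1.5, 2, -12, 0, 0, 0, 0], [0, 0, -15, 0, 0, 0, 0], [0, 0, -15, 0, 0, 0, 0], [0, 0, -14, 0, 0, 0, 0]]}}

```text
time_s: 45.17
eef_pos: [468.1, 168.1, 186.9]
ee_rot: [0.004, 0.638, 0.77, 0.012]
force: [-0.5, 0.5, -0.5]
grip_width: 0.503
```

>>> {"fn": "play_rows", "kwargs": {"plan": [[0, 0, 0, 0, 0, 0, 0]]}}

```text
time_s: 45.25
eef_pos: [467.6, 168.0, 186.2]
ee_rot: [0.003, 0.638, 0.77, 0.011]
force: [-0.2, 0.2, -0.2]
grip_width: 0.502
```

```bash
python3 go.py "[464.3,168,174]"
```

```text
t 45.25 pos [467.6 168.  186.2] q [0.003 0.638 0.77  0.011] F [-0.2  0.2 -0.2] g 0.502 j [ 0.1   0.28  1.66  0.01  1.18 -0.09]
jaw 0.1876 straighten rx,ry [-0.0131  0.0192] Mw [-0.    0.02 -0.04]
go [ -3.3  -0.  -12.2]
```

>>> {"fn": "play_rows", "kwargs": {"plan": [[-3, 0, -6, 0, 0.011, 0, 0], [0, 0, -6, 0, 0, 0, 0], [0, 0, 0, 0, 0, 0, 0]]}}

```text
time_s: 45.5
eef_pos: [465.9, 168.3, 177.1]
ee_rot: [0.0, 0.638, 0.77, 0.009]
force: [0.1, 0.3, -0.3]
grip_width: 0.501
```

>>> {"fn": "play_rows", "kwargs": {"plan": [[0, 0, 0, 0, 0, 0, -1], [0, 0, 0, 0, 0, 0, -1], [0, 0, 0, 0, 0, 0, -1], [0, 0, 0, 0, 0, 0, -1], [0, 0, 0, 0, 0, 0, -1]], "grip_force": 90}}

```text
time_s: 45.92
eef_pos: [465.9, 168.3, 178.8]
ee_rot: [0.0, 0.638, 0.77, 0.009]
force: [-1.2, -0.0, -1.4]
grip_width: 0.119
```

```bash
python3 ptr.py
```

```text
t 45.92 pos [465.9 168.3 178.8] q [0.    0.638 0.77  0.009] F [-1.2 -0.  -1.4] g 0.119 j [ 0.1   0.29  1.67  0.01  1.17 -0.09]
jaw 0.1869 straighten rx,ry [-0.0133  0.012 ] Mw [-0.05  0.34 -0.1 ]
ptr S [214 188   8   4  28] [217.8 189.5] [423.9 174.6] stem -0.012
```

>>> {"fn": "play_rows", "kwargs": {"plan": [[0, 0, 0, 0, 0, -0.1, -1], [0, 0, 0, 0, 0, -0.1, -1], [0, 0, 0, 0, 0, -0.1, -1], [0, 0, 0, 0, 0, -0.1, -1], [0, 0, 0, 0, 0, -0.1, -1]]}}

```text
time_s: 46.38
eef_pos: [465.7, 168.1, 178.9]
ee_rot: [0.003, 0.814, 0.581, 0.008]
force: [-1.8, -1.2, -0.8]
grip_width: 0.114
```

```bash
python3 ptr.py
```

```text
t 46.38 pos [465.7 168.1 178.9] q [0.003 0.814 0.581 0.008] F [-1.8 -1.2 -0.8] g 0.114 j [0.11 0.29 1.68 0.   1.16 0.44]
jaw -0.332 straighten rx,ry [-0.0054  0.0164] Mw [-0.23  0.42 -0.08]
ptr S [214 188   8   4  27] [217.6 189.5] [423.5 174.7] stem -0.011
```

>>> {"fn": "play_rows", "kwargs": {"plan": [[0, 0, 0, 0, 0, -0.1, -1], [0, 0, 0, 0, 0, -0.1, -1], [0, 0, 0, 0, 0, -0.1, -1], [0, 0, 0, 0, 0, -0.1, -1], [0, 0, 0, 0, 0, -0.1, -1]]}}

```text
time_s: 46.85
eef_pos: [464.9, 167.6, 178.9]
ee_rot: [0.005, 0.935, 0.355, 0.006]
force: [-2.5, -1.1, -0.5]
grip_width: 0.114
```

```bash
python3 ptr.py
```

```text
t 46.85 pos [464.9 167.6 178.9] q [0.005 0.935 0.355 0.006] F [-2.5 -1.1 -0.5] g 0.114 j [ 0.11  0.29  1.67 -0.01  1.17  0.96]
jaw -0.8443 straighten rx,ry [0.0048 0.0141] Mw [-0.19  0.44  0.08]
ptr S [216 185   6   5  26] [218.5 187. ] [427.  188.1] stem 0.34
```

>>> {"fn": "play_rows", "kwargs": {"plan": [[0, 0, -0.3, 0, 0, -0.1, -1], [0, 0, 0, 0, 0, -0.1, -1], [0, 0, 0, 0, 0, -0.1, -1], [0, 0, 0, 0, 0, -0.1, -1], [0, 0, 0, 0, 0, -0.1, -1]]}}

```text
time_s: 47.32
eef_pos: [464.2, 167.3, 178.9]
ee_rot: [0.006, 0.994, 0.112, 0.003]
force: [-1.7, -1.2, 0.4]
grip_width: 0.114
```

```bash
python3 ptr.py
```

```text
t 47.32 pos [464.2 167.3 178.9] q [0.006 0.994 0.112 0.003] F [-1.7 -1.2  0.4] g 0.114 j [ 0.11  0.29  1.67 -0.01  1.17  1.47]
jaw -1.3462 straighten rx,ry [0.0119 0.008 ] Mw [-0.12  0.52  0.14]
ptr S [220 183   1   2   2] [220.  183.5] [433.5 206.3] stem 0.751
```

>>> {"fn": "play_rows", "kwargs": {"plan": [[0, 0, 0, 0, 0, -0.08, -1], [0, 0, 0, 0, 0, -0.08, -1]]}}

```text
time_s: 47.53
eef_pos: [464.0, 167.3, 178.9]
ee_rot: [0.007, 0.999, 0.033, 0.002]
force: [-1.0, -0.6, 1.2]
grip_width: 0.113
```

```bash
python3 ptr.py
```

```text
t 47.53 pos [464.  167.3 178.9] q [0.007 0.999 0.033 0.002] F [-1.  -0.6  1.2] g 0.113 j [ 0.12  0.29  1.67 -0.01  1.18  1.63]
jaw -1.5044 straighten rx,ry [0.0132 0.0052] Mw [-0.08  0.53  0.26]
```

>>> {"fn": "play_rows", "kwargs": {"plan": [[0, 0, 0, 0, 0, -0.08, -1]]}}

```text
time_s: 47.67
eef_pos: [463.9, 167.4, 178.9]
ee_rot: [0.007, 1.0, -0.006, 0.002]
force: [-2.1, 0.4, 0.4]
grip_width: 0.115
```

```bash
python3 ptr.py
```

```text
t 47.67 pos [463.9 167.4 178.9] q [ 0.007  1.    -0.006  0.002] F [-2.1  0.4  0.4] g 0.115 j [ 0.12  0.29  1.67 -0.02  1.18  1.7 ]
jaw -1.5823 straighten rx,ry [0.0135 0.0038] Mw [-0.11  0.52  0.33]
```

Torque climbs to 0.33 N m (friction 0.12) while the pointer has gone behind the column, so the stem is at the locked stop. I unwind within the play and lift the key out.

>>> {"fn": "play_rows", "kwargs": {"plan": [[0, 0, 0, 0, 0, 0.1, -1], [0, 0, 0, 0, 0, 0.1, -1], [0, 0, 0, 0, 0, 0.05, -1], [0, 0, 8, 0, 0, 0, -1], [0, 0, 12, 0, 0, 0, -1]]}}

```text
time_s: 48.13
eef_pos: [463.3, 167.4, 197.9]
ee_rot: [0.006, 0.991, 0.135, 0.001]
force: [-0.2, -0.7, -1.7]
grip_width: 0.117
```

```bash
python3 ptr.py
```

```text
t 48.13 pos [463.3 167.4 197.9] q [0.006 0.991 0.135 0.001] F [-0.2 -0.7 -1.7] g 0.117 j [ 0.11  0.27  1.64 -0.01  1.22  1.42]
jaw -1.299 straighten rx,ry [0.0117 0.0041] Mw [-0.04  0.02 -0.09]
```

>>> {"fn": "play_rows", "kwargs": {"plan": [[0, 0, 15, 0, 0, 0, -1], [0, 0, 20, 0, 0, 0, -1], [0, 0, 25, 0, 0, 0, -1], [0, 0, 30, 0, 0, 0, -1], [0, 0, 32, 0, 0, 0, -1]]}}

```text
time_s: 48.6
eef_pos: [462.9, 167.4, 323.5]
ee_rot: [0.006, 0.99, 0.141, 0.0]
force: [0.1, 0.4, -1.4]
grip_width: 0.114
```

```bash
python3 ptr.py
```

```text
t 48.6 pos [462.9 167.4 323.5] q [0.006 0.99  0.141 0.   ] F [ 0.1  0.4 -1.4] g 0.114 j [ 0.11  0.19  1.42 -0.01  1.53  1.4 ]
jaw -1.2886 straighten rx,ry [0.0108 0.0024] Mw [ 0.01 -0.06 -0.01]
```

>>> {"fn": "play_rows", "kwargs": {"plan": [[-3, -34, 3, 0, 0, 0, -1], [-3, -34, 0, 0, 0, 0, -1], [-3, -34, 0, 0, 0, 0, -1], [-3, -34, 0, 0, 0, 0, -1], [0, -25, 0, 0, 0, 0, -1]]}}

```text
time_s: 49.07
eef_pos: [453.0, 5.4, 338.2]
ee_rot: [0.006, 0.988, 0.151, 0.013]
force: [0.5, -0.1, -1.3]
grip_width: 0.118
```

>>> {"fn": "play_rows", "kwargs": {"plan": [[30, -10, 0, 0, 0, 0, -1], [35, -10, 0, 0, 0, 0, -1], [35, -10, 0, 0, 0, 0, -1], [35, -12, 0, 0, 0, 0, -1], [20, -8, 0, 0, 0, 0, -1]]}}

```text
time_s: 49.48
eef_pos: [611.2, -51.8, 340.4]
ee_rot: [0.008, 0.988, 0.152, 0.017]
force: [-1.2, -0.2, -1.8]
grip_width: 0.111
```

>>> {"fn": "play_rows", "kwargs": {"plan": [[0, 0, 0, 0, 0, 0, -1], [0, 0, 0, 0, 0, 0, -1]]}}

```text
time_s: 49.65
eef_pos: [614.6, -53.9, 337.6]
ee_rot: [0.008, 0.988, 0.153, 0.017]
force: [-0.6, -0.1, -2.4]
grip_width: 0.115
```

Run:
```python
import sys; sys.argv=['','[620.8,-64.6,310]']
exec(open('go.py').read())
p=s['eef_pos']; W=cap('wrist'); T=cap('top')
h=cv2.cvtColor(T['img'],cv2.COLOR_BGR2HSV); m=((h[...,0]>12)&(h[...,0]<35)&(h[...,1]>110)&(h[...,2]>80)).astype(np.uint8); m[:205]=0;m[250:]=0;m[:,:165]=0;m[:,235:]=0
n,l,sx,cc=cv2.connectedComponentsWithStats(m)
for j in range(1,n):
    w=onz(T,*cc[j],6)[:2]; v=w-[458.9,166.7]; print('ptr T',sx[j],cc[j].round(1),w.round(1),'stem',(np.pi-.185)-np.arctan2(v[1],v[0]))
a=proj(W,[p[0]-2,p[1]+.6,p[2]-162],True); b=proj(W,[618.8,-64,110],True); print(a,b)
x,y=int(b[0]-55),int(b[1]-50); y=max(y,0); print(x,y,'x5')
cv2.imwrite('pics/c12.png',cv2.resize(W['img'][y:y+110,x:x+110],None,fx=5,fy=5,interpolation=cv2.INTER_CUBIC))
```

```text
t 49.65 pos [614.6 -53.9 337.6] q [0.008 0.988 0.153 0.017] F [-0.6 -0.1 -2.4] g 0.115 j [-0.28  0.47  1.01 -0.    1.63  0.99]
jaw -1.2643 straighten rx,ry [0.0109 0.0356] Mw [0.05 0.02 0.04]
go [  6.2 -10.7 -27.6]
ptr T [201 220   3   4  11] [201.9 221.4] [461.3 173.8] stem 1.7153366716645058
ptr T [188 226   9   6  35] [191.1 228.2] [439.7 206. ] stem 0.930617991773758
[251.19876846 182.93979548] [260.42631884 168.99350974]
205 118 x5
```

>>> {"fn": "play_rows", "kwargs": {"plan": [[3, -5, 0, 0, 0.015, 0, -1], [2.5, -4, 0, 0.005, 0.015, 0, -1], [0, 0, -10, 0, 0, 0, -1], [0, 0, -12, 0, 0, 0, -1], [0, 0, 0, 0, 0, 0, -1]]}}

```text
time_s: 50.17
eef_pos: [616.2, -60.2, 319.7]
ee_rot: [0.004, 0.988, 0.155, 0.004]
force: [-0.0, 0.0, -1.9]
grip_width: 0.118
```

```bash
python3 go.py "[620.8,-64.6,267]"
```

```text
t 50.17 pos [616.2 -60.2 319.7] q [0.004 0.988 0.155 0.004] F [-0.   0.  -1.9] g 0.118 j [-0.28  0.49  1.02 -0.    1.62  0.97]
jaw -1.2587 straighten rx,ry [0.007  0.0101] Mw [0.   0.04 0.02]
go [  4.6  -4.4 -52.7]
```

>>> {"fn": "play_rows", "kwargs": {"plan": [[3, -3.5, 0, 0, 0.005, 0, -1], [2, -1, -10, 0, 0, 0, -1], [0, 0, -12, 0, 0, 0, -1], [-0.3, 0, -10, 0, 0, 0, -1], [0, 0, 0, 0, 0, 0, -1]]}}

```text
time_s: 50.58
eef_pos: [620.6, -64.2, 289.9]
ee_rot: [0.005, 0.988, 0.157, 0.005]
force: [0.0, 0.0, -2.3]
grip_width: 0.111
```

Run:
```python
import sys; sys.argv=['','[620.8,-64.6,267]']
exec(open('go.py').read())
p=s['eef_pos']; W=cap('wrist'); b=proj(W,[618.8,-64,124],True); a=proj(W,[p[0]-2,p[1]+.6,p[2]-162],True); print('stand',b,'tip',a)
x,y=int(b[0]-50),max(0,int(b[1]-40)); print(x,y,'x5')
cv2.imwrite('pics/c12.png',cv2.resize(W['img'][y:y+100,x:x+100],None,fx=5,fy=5,interpolation=cv2.INTER_CUBIC))
```

```text
t 50.58 pos [620.6 -64.2 289.9] q [0.005 0.988 0.157 0.005] F [ 0.   0.  -2.3] g 0.111 j [-0.29  0.51  1.07 -0.01  1.56  0.97]
jaw -1.2563 straighten rx,ry [0.0086 0.0107] Mw [ 0.04 -0.    0.04]
go [  0.2  -0.4 -22.9]
stand [252.98234957 178.50374173] tip [252.6077286  179.46718135]
202 138 x5
```

View pics/c12.png

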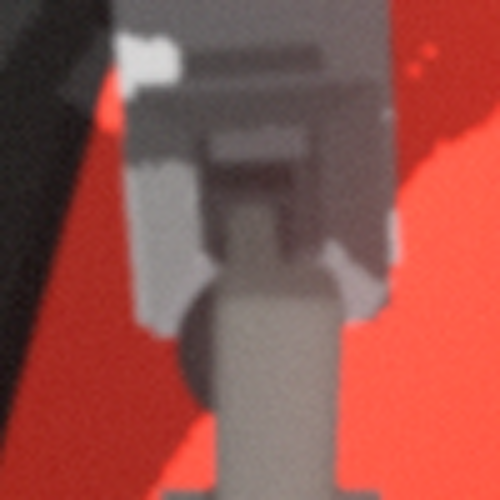

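The key's tip is centred over the funnel to within about 2 mm: socket at x≈253, bore centre x≈260. I shift slightly and lower.

>>> {"fn": "play_rows", "kwargs": {"plan": [[-1, -1.3, -6, 0, 0.004, 0, -1], [-0.4, 0, -12, 0, 0, 0, -1], [-0.4, 0, -12, 0, 0, 0, -1], [-0.4, 0, -12, 0, 0, 0, -1], [0, 0, 0, 0, 0, 0, -1]]}}

```text
time_s: 51.05
eef_pos: [619.3, -66.2, 250.3]
ee_rot: [0.007, 0.988, 0.157, 0.006]
force: [-0.2, 0.1, -2.1]
grip_width: 0.119
```

```bash
python3 go.py "[619.8,-65.6,172]"
```

```text
t 51.05 pos [619.3 -66.2 250.3] q [0.007 0.988 0.157 0.006] F [-0.2  0.1 -2.1] g 0.119 j [-0.29  0.52  1.15 -0.01  1.46  0.96]
jaw -1.2559 straighten rx,ry [0.0111 0.0133] Mw [-0.04  0.04  0.03]
go [  0.5   0.6 -78.3]
```

>>> {"fn": "play_rows", "kwargs": {"plan": [[0, 0.3, -12, 0.003, 0.006, 0, -1], [-0.3, 0, -12, 0, 0, 0, -1], [-0.3, 0, -12, 0, 0, 0, -1], [-0.3, 0, -12, 0, 0, 0, -1], [0, 0, -6, 0, 0, 0, -1]]}}

```text
time_s: 51.47
eef_pos: [619.7, -66.5, 196.7]
ee_rot: [0.006, 0.988, 0.157, 0.006]
force: [-0.5, 0.3, -2.5]
grip_width: 0.114
```

```bash
python3 go.py "[619.8,-65.6,172]"
```

```text
t 51.47 pos [619.7 -66.5 196.7] q [0.006 0.988 0.157 0.006] F [-0.5  0.3 -2.5] g 0.114 j [-0.29  0.55  1.24 -0.01  1.34  0.96]
jaw -1.2557 straighten rx,ry [0.0095 0.0127] Mw [0.02 0.04 0.05]
go [  0.1   0.9 -24.7]
```

>>> {"fn": "play_rows", "kwargs": {"plan": [[0, 0, -6, 0, 0, 0, -1], [0, 0, -6, 0, 0, 0, -1], [0, 0, -5, 0, 0, 0, -1]]}}

```text
time_s: 51.72
eef_pos: [620.2, -66.6, 178.8]
ee_rot: [0.006, 0.988, 0.157, 0.006]
force: [-0.1, 0.3, -1.8]
grip_width: 0.115
```

```bash
python3 go.py "[619.8,-65.6,172]"
```

```text
t 51.72 pos [620.2 -66.6 178.8] q [0.006 0.988 0.157 0.006] F [-0.1  0.3 -1.8] g 0.115 j [-0.29  0.56  1.26 -0.01  1.3   0.96]
jaw -1.2557 straighten rx,ry [0.0096 0.0135] Mw [ 0.24  0.08 -0.  ]
go [-0.4  1.  -6.8]
```

>>> {"fn": "play_rows", "kwargs": {"plan": [[0, 0.5, -4, 0, 0, 0, -1], [0, 0, -3, 0, 0, 0, -1], [0, 0, 0, 0, 0, 0, -0.4], [0, 0, 0, 0, 0, 0, 0], [0, 0, 0, 0, 0, 0, 0]]}}

```text
time_s: 52.13
eef_pos: [620.7, -66.2, 171.8]
ee_rot: [0.006, 0.988, 0.157, 0.007]
force: [-0.3, -0.4, 0.1]
grip_width: 0.5
```

>>> {"fn": "play_rows", "kwargs": {"plan": [[0, 0, 10, 0, 0, 0, 0], [0, 0, 25, 0, 0, 0, 0], [0, 0, 35, 0, 0, 0, 0], [0, 0, 38, 0, 0, 0, 0], [0, 0, 38, 0, 0, 0, 0]]}}

```text
time_s: 52.55
eef_pos: [617.3, -65.4, 319.4]
ee_rot: [0.004, 0.988, 0.157, 0.001]
force: [1.3, -0.5, -0.5]
grip_width: 0.499
```

>>> {"fn": "play_rows", "kwargs": {"plan": [[-12, 35, 5, 0, 0, 0, -1], [-12, 35, 0, 0, 0, 0, -1], [-12, 35, 0, 0, 0, 0, -1], [-12, 35, 0, 0, 0, 0, -1], [-12, 35, 0, 0, 0, 0, -1]]}}

```text
time_s: 52.97
eef_pos: [557.7, 108.2, 341.7]
ee_rot: [0.009, 0.988, 0.151, 0.014]
force: [-0.2, 0.3, 0.7]
grip_width: 0.0
```

Run:
```python
import sys; sys.argv=['','[498.5,283,260]']
exec(open('go.py').read())
# key back in stand? bar in the top/side views: project expected bar ends and compare with bright blobs near them
for n in('top','side'):
    d=cap(n,'k_'+n); b=proj(d,[619,-65,188]); h=cv2.cvtColor(d['img'],cv2.COLOR_BGR2HSV); m=((h[...,1]<60)&(h[...,2]>185)).astype(np.uint8); z=np.zeros_like(m); x,y=map(int,b); z[y-22:y+22,x-22:x+22]=1; m*=z
    k,l,sx,cc=cv2.connectedComponentsWithStats(m); print(n,'pred bar',b.round(1),[(sx[j].tolist(),cc[j].round(1).tolist()) for j in range(1,k) if sx[j,4]>10])
```

```text
t 52.97 pos [557.7 108.2 341.7] q [0.009 0.988 0.151 0.014] F [-0.2  0.3  0.7] g 0.0 j [-0.01  0.35  1.17 -0.01  1.6   1.26]
jaw -1.2672 straighten rx,ry [0.0131 0.03  ] Mw [0.03 0.03 0.04]
go [-59.2 174.8 -81.7]
top pred bar [284.5 160.8] [([279, 150, 12, 25, 124], [284.6, 162.3]), ([264, 160, 34, 22, 205], [277.4, 174.2])]
side pred bar [283.8 198.4] [([261, 176, 27, 19, 460], [274.0, 184.4]), ([272, 195, 23, 9, 95], [282.7, 198.8])]
```

>>> {"fn": "play_rows", "kwargs": {"plan": [[-12, 36, -8, 0.01, 0.02, 0, -1], [-12, 36, -10, 0, 0, 0, -1], [-12, 36, -10, 0, 0, 0, -1], [-12, 36, -10, 0, 0, 0, -1], [-7, 20, -5, 0, 0, 0, -1]]}}

```text
time_s: 53.48
eef_pos: [501.7, 275.6, 304.8]
ee_rot: [0.003, 0.989, 0.151, 0.01]
force: [-0.4, -0.5, 0.4]
grip_width: 0.004
```

>>> {"fn": "play_rows", "kwargs": {"plan": [[0, 0, 0, 0, 0, 0, -1], [0, 0, 0, 0, 0, 0, -1], [0, 0, -15, 0, 0, 0, -1], [0, 0, -15, 0, 0, 0, -1], [0, 0, 0, 0, 0, 0, -1]]}}

```text
time_s: 53.9
eef_pos: [502.4, 276.0, 278.0]
ee_rot: [0.002, 0.988, 0.152, 0.013]
force: [-0.1, -0.8, 0.0]
grip_width: -0.005
```

Run:
```python
import sys; sys.argv=['','[498.5,283,197]']
exec(open('go.py').read())
W=cap('wrist'); g=W['img']; G=np.arange(-45,45,.5); X,Y=np.meshgrid(498.5+G,283+G); T=W['world_to_cam']
q=T[:3,:3]@np.stack([X.ravel(),Y.ravel(),np.full(X.size,197.)])+T[:3,3:4]; x,y,z=q[0],-q[1],-q[2]; r=np.hypot(x,y); k=np.arctan2(r,z)/r
R=cv2.remap(g,(W['cx']+W['fx']*x*k).reshape(X.shape).astype(np.float32),(W['cy']+W['fy']*y*k).reshape(X.shape).astype(np.float32),cv2.INTER_LINEAR)
gr=cv2.medianBlur(cv2.cvtColor(R,cv2.COLOR_BGR2GRAY),5)
c=cv2.HoughCircles(gr,cv2.HOUGH_GRADIENT,1,20,param1=60,param2=12,minRadius=22,maxRadius=30)
if c is not None: print([(453.5+a/2,238+b/2,rr/2) for a,b,rr in c[0][:4]])
```

```text
t 53.9 pos [502.4 276.  278. ] q [0.002 0.988 0.152 0.013] F [-0.1 -0.8  0. ] g -0.005 j [ 0.3   0.38  1.28 -0.01  1.45  1.57]
jaw -1.2653 straighten rx,ry [0.0008 0.0263] Mw [0.   0.05 0.03]
go [ -3.9   7.  -81. ]
[(np.float32(499.25), np.float32(283.75), np.float32(11.8)), (np.float32(509.25), np.float32(286.75), np.float32(11.8))]
```

>>> {"fn": "play_rows", "kwargs": {"plan": [[-2, 4, -5, 0, 0.02, 0, -1], [-1, 3, -15, 0, 0, 0, -1], [0, 0, -18, 0, 0, 0, -1], [-0.5, 0, -18, 0, 0, 0, -1], [0, 0, 0, 0, 0, 0, -1]]}}

```text
time_s: 54.37
eef_pos: [502.7, 280.9, 227.6]
ee_rot: [-0.0, 0.989, 0.149, 0.007]
force: [-0.1, 0.4, -0.6]
grip_width: 0.001
```

```bash
python3 go.py "[499,283.5,197]"
```

```text
t 54.37 pos [502.7 280.9 227.6] q [-0.     0.989  0.149  0.007] F [-0.1  0.4 -0.6] g 0.001 j [ 0.31  0.42  1.35 -0.    1.35  1.58]
jaw -1.2708 straighten rx,ry [-0.0024  0.0131] Mw [-0.02 -0.01  0.02]
go [ -3.7   2.6 -30.6]
```

>>> {"fn": "play_rows", "kwargs": {"plan": [[-3, 2, -6, 0, 0.008, 0, -1], [-1, 0.5, -9, 0, 0, 0, -1], [0, 0, -9, 0, 0, 0, -1], [0, 0, -4, 0, 0, 0, -1]]}}

```text
time_s: 54.7
eef_pos: [500.4, 283.6, 201.8]
ee_rot: [-0.001, 0.989, 0.149, 0.005]
force: [-0.2, -0.6, -0.3]
grip_width: 0.0
```

>>> {"fn": "play_rows", "kwargs": {"plan": [[0, 0, -4, 0, 0, 0, -1], [0, 0, -3, 0, 0, 0, -1]]}}

```text
time_s: 54.87
eef_pos: [500.5, 283.6, 194.5]
ee_rot: [-0.002, 0.989, 0.149, 0.005]
force: [-1.6, -0.7, 3.6]
grip_width: 0.001
```

>>> {"fn": "play_rows", "kwargs": {"plan": [[0, 0, -3, 0, 0, 0, -1], [0, 0, -2, 0, 0, 0, -1]]}}

```text
time_s: 55.03
eef_pos: [500.5, 283.6, 190.0]
ee_rot: [-0.001, 0.989, 0.149, 0.005]
force: [-2.5, -1.8, 8.9]
grip_width: 0.001
```

```bash
python3 go.py "[499,283.5,190]"
```

```text
t 55.03 pos [500.5 283.6 190. ] q [-0.001  0.989  0.149  0.005] F [-2.5 -1.8  8.9] g 0.001 j [0.31 0.45 1.41 0.   1.27 1.58]
jaw -1.272 straighten rx,ry [-0.0045  0.0099] Mw [-0.26  0.55 -0.01]
go [-1.5 -0.1 -0. ]
```

Force is past 6 N at z=190, so the cap is at its bottom. One slightly firmer press and a short hold, then up and clear.

>>> {"fn": "play_rows", "kwargs": {"plan": [[0, 0, -2, 0, 0, 0, -1], [0, 0, -1, 0, 0, 0, -1], [0, 0, -1, 0, 0, 0, -1]]}}

```text
time_s: 55.28
eef_pos: [500.6, 283.7, 190.2]
ee_rot: [-0.001, 0.989, 0.149, 0.007]
force: [-2.7, -1.1, 4.9]
grip_width: 0.003
```

>>> {"fn": "play_rows", "kwargs": {"plan": [[0, 0, 10, 0, 0, 0, -1], [0, 0, 20, 0, 0, 0, -1], [0, 0, 30, 0, 0, 0, -1], [0, 0, 35, 0, 0, 0, -1], [-20, 0, 25, 0, 0, 0, -1]]}}

```text
time_s: 55.7
eef_pos: [480.1, 282.5, 311.0]
ee_rot: [-0.001, 0.989, 0.148, 0.003]
force: [0.2, 0.3, 0.1]
grip_width: -0.0
```

>>> {"fn": "play_rows", "kwargs": {"plan": [[-36, 10, 0, 0, 0, 0, -1], [-36, 10, 0, 0, 0, 0, -1], [-36, 20, 0, 0, 0, 0, -1], [0, 30, 0, 0, 0, 0, -1], [0, 0, 0, 0, 0, 0, -1]]}}

```text
time_s: 56.12
eef_pos: [366.6, 353.4, 320.3]
ee_rot: [-0.003, 0.989, 0.147, 0.009]
force: [0.8, 0.7, 0.5]
grip_width: -0.002
```

```bash
python3 slot.py
python3 - <<'E'
from h import *
T=cap('top','end_top'); S=cap('side','end_side')
h=cv2.cvtColor(T['img'],cv2.COLOR_BGR2HSV); m=((h[...,0]>12)&(h[...,0]<35)&(h[...,1]>110)&(h[...,2]>80)).astype(np.uint8); m[:205]=0;m[250:]=0;m[:,:165]=0;m[:,235:]=0
n,l,sx,cc=cv2.connectedComponentsWithStats(m)
for j in range(1,n):
    w=onz(T,*cc[j],6)[:2]; v=w-[458.9,166.7]; print('ptr T',sx[j],cc[j].round(1),'stem',(np.pi-.185)-np.arctan2(v[1],v[0]))
# same measure on the very first top picture
g=cv2.imread('pics/top0.png'); h=cv2.cvtColor(g,cv2.COLOR_BGR2HSV); m=((h[...,0]>12)&(h[...,0]<35)&(h[...,1]>110)&(h[...,2]>80)).astype(np.uint8); m[:205]=0;m[250:]=0;m[:,:165]=0;m[:,235:]=0
n,l,sx,cc=cv2.connectedComponentsWithStats(m)
for j in range(1,n):
    w=onz(T,*cc[j],6)[:2]; v=w-[458.9,166.7]; print('start ptr',sx[j],cc[j].round(1),'stem',(np.pi-.185)-np.arctan2(v[1],v[0]))
# bystanders: difference from first pictures
for nm,d in(('top',T),('side',S)):
    df=cv2.absdiff(cv2.imread(f'pics/{nm}0.png'),d['img']).max(2); k,l,sx,cc=cv2.connectedComponentsWithStats((cv2.medianBlur(df,5)>60).astype(np.uint8))
    print(nm,[(sx[j].tolist()) for j in range(1,k) if sx[j,4]>40])
for c in ('cup',): pass
E
```

```text
t 56.12 pos [366.6 353.4 320.3] q [-0.003  0.989  0.147  0.009] F [0.8 0.7 0.5] g -0.002 j [ 0.54  0.22  1.39 -0.    1.51  1.81]
jaw -1.2765 straighten rx,ry [-0.0082  0.0174] Mw [-0.02  0.06  0.01]
side [[111, 62, 66, 58, 64], [94, 58, 56, 56, 65], [83, 60, 55, 58, 71], [69, 57, 57, 60, 62], [120, 92, 80, 74, 67]]
top [[68, 72, 74, 72, 77], [71, 71, 73, 72, 79], [66, 75, 77, 74, 68], [73, 79, 71, 76, 69], [70, 83, 85, 60, 67]]
ptr T [201 220   3   4  11] [201.9 221.4] stem 1.7153366716645058
ptr T [188 226   9   6  35] [191.1 228.2] stem 0.930617991773758
start ptr [201 220   3   4   9] [201.9 221.4] stem 1.6815641467853513
start ptr [188 227  10   6  39] [192.  229.1] stem 0.8454554446327416
top [[330, 176, 19, 16, 235], [372, 178, 22, 18, 256], [321, 210, 18, 14, 219], [360, 210, 21, 17, 244], [20, 218, 138, 166, 10583], [114, 229, 13, 16, 142], [158, 270, 10, 9, 59], [0, 312, 77, 72, 2789], [249, 338, 18, 11, 138], [226, 343, 12, 18, 149], [213, 363, 22, 21, 268], [244, 364, 25, 20, 255], [285, 365, 8, 14, 71], [269, 368, 10, 13, 59]]
side [[25, 0, 51, 8, 198], [89, 0, 121, 44, 1982], [0, 3, 9, 28, 146], [54, 7, 11, 18, 69], [15, 17, 4, 17, 54], [114, 16, 9, 13, 57], [128, 39, 23, 15, 231], [0, 41, 76, 164, 3801], [131, 57, 22, 14, 228], [0, 75, 18, 31, 225], [0, 118, 12, 27, 160], [82, 178, 19, 15, 156], [52, 192, 30, 36, 578], [114, 214, 11, 6, 52], [119, 227, 9, 12, 60], [83, 251, 17, 10, 120], [237, 259, 14, 26, 283], [272, 265, 14, 25, 291], [239, 297, 18, 28, 368], [276, 307, 18, 28, 339]]
```

```bash
python3 -c "
from rig import ctrl
print(ctrl.finish_job())"
```

```text
the job is handed in; nothing more can be done
None
```

The job is done and handed in after about 56 s of robot time. I unlocked the box with the T-key and put all four coolers through the flap. I then locked the box, returned the key to its stand, and pressed the air can's cap down and released it.

**Last checks:**
- **Lock:** the pointer reads about 0.93 rad, against 0.85 at the start. The turning torque was still rising at the stop (0.33 N m, friction 0.12), so the box is locked.
- **Coolers:** only the yellow decoy is left on the mat. Each real cooler dropped on release, and a push with closed fingers down to about z 160 met only the flap's spring. The flap reads shut and flush.
- **Cap:** 8.9 N at z 190, 7 mm down, so it reached the bottom (6 N fully down) before I let it up. The short hold afterwards read only 4.9 N at z 190.2. I did not measure that it came back up.
- **Key:** its bar is back within 1.5 pixels of the expected stand position in both the top and side views.
- **Everything else:** comparing the first and last pictures shows changes only at the four coolers and in areas I put down to the arm and its shadows. That includes small spots by the bottle and the larger key, which I did not look at more closely.

**Things that disagreed:**
- The key's turning play was about 0.35 rad, not the stated 0.2. I judged both stops by the pointer and the torque instead.
- The top camera placed the station about 3 mm off the wrist camera's measurement, so I used the wrist camera's value.

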